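# Make up a drying stand in the bench vise and hang the oiled trugs on it

## Task

Make up the drying stand: while the slotted block is still out on the bench, fit the hook bar fully home into its slot, then carry the two as one unit to the vise, stand the block on the two seating strips, square and about midway along the jaws, and push the sliding jaw up so that it clamps the block against the fixed jaw. Then hang every trug that is there by its hoop on a hook of its own, upright and at rest, and leave the mallet, the oil tin and the screwdriver where they are.

Things in the scene. Friction and masses are not known exactly. Their poses are not given: they have to be found in the camera images.
- block: Slotted foot block, pale wood, 0.22 kg, upright: 50 (its x) x 70 (y) x 90 mm high. A slot along y, open at top and both ends, 24 mm wide, 34 mm deep, in the middle of its top; the 13 mm cheeks beside it have rounded tops that lead in. Origin: centre of underside, z up. Grip across x (50 mm), also with the bar in it (bar top then 26 mm above the block)
- block_slot (a point): Centre of the floor of the block's slot, 56 mm above its underside; axes as the block's
- bar: Hook bar, dark wood, 0.32 kg, on edge: 22 (its x) x 240 (y) x 72 mm high, two hooks on each face. A notch 73 mm long, 12 deep in its underside straddles the block: the notch roof sits on the slot floor, the ends reach 12 mm down outside the block. Either way round fits. Origin: centre of underside, z up. Grip across x at its middle, fingers not over 26 mm below its top (block cheeks)
- bar_notch (a point): Centre of the notch's roof, 12 mm above the bar's underside; lies on point block_slot when the bar is home; axes as the bar's
- hook0 (a point): Seat of a hook on the bar's -x face towards its -y end: point on top of the level 8 mm steel rod, mid-way along. The rod sticks out 49 mm along the bar's -x; its end turns up 10 mm above the rod's top. The point is 36 mm from the bar's mid-plane, 85 mm from its middle, 58 mm above its underside; axes as the bar's
- hook1 (a point): Seat of a hook on the bar's -x face towards its +y end: point on top of the level 8 mm steel rod, mid-way along. The rod sticks out 49 mm along the bar's -x; its end turns up 10 mm above the rod's top. The point is 36 mm from the bar's mid-plane, 85 mm from its middle, 58 mm above its underside; axes as the bar's
- hook2 (a point): Seat of a hook on the bar's +x face towards its -y end: point on top of the level 8 mm steel rod, mid-way along. The rod sticks out 49 mm along the bar's +x; its end turns up 10 mm above the rod's top. The point is 36 mm from the bar's mid-plane, 85 mm from its middle, 58 mm above its underside; axes as the bar's
- hook3 (a point): Seat of a hook on the bar's +x face towards its +y end: point on top of the level 8 mm steel rod, mid-way along. The rod sticks out 49 mm along the bar's +x; its end turns up 10 mm above the rod's top. The point is 36 mm from the bar's mid-plane, 85 mm from its middle, 58 mm above its underside; axes as the bar's
- vise_seat (a point): Fixed grey vise, place and yaw vary. Point at the fixed jaw's face, mid-length, at the top of the two seating strips, 35 mm above the bench. x points into the fixed jaw (away from the robot), y along the jaws (90 mm long, tops 45 mm above this point). Strips run along x, 1 to 49 mm before the jaw, at y +-22 mm. Clamped, the block's origin is at x -25 mm, y 0, z 0, its x along x either way
- jaw (a joint): Sliding jaw: the gap between the jaws, m (0 shut, at most 0.09; 0.050 with the block clamped). It slides along vise_seat's x with about 5 N of friction and stays where it is left. Push with 12 to 15 N to be sure it is home
- push_plate (a point): Middle of the top edge of the push plate's robot-side face. The plate stands upright on the sliding jaw, 76 mm behind that jaw's clamping face: 12 mm thick, 50 mm wide, from 23 to 85 mm above the bench. Push this face along vise_seat's +x to close the jaw
- trug0: Pale wooden trug, one rigid piece, 60 g: open box 40 (its x) x 56 (y) x 34 mm high; above it a square hoop in its y-z plane, 48 mm wide outside, 34 inside, 14 deep in x, top at 82 mm; the hoop's top bar is 8 mm thick, opening below it 40 mm high. Grip across the hoop's outside (48 mm) from above. Origin: centre of underside. Two or three are there; an absent one reads None
- hoop0 (a point): Middle of the underside of trug0's hoop top bar, 74 mm above the trug's underside: the spot that rests on a hook; axes as the trug's
- trug1: Pale wooden trug, one rigid piece, 60 g: open box 40 (its x) x 56 (y) x 34 mm high; above it a square hoop in its y-z plane, 48 mm wide outside, 34 inside, 14 deep in x, top at 82 mm; the hoop's top bar is 8 mm thick, opening below it 40 mm high. Grip across the hoop's outside (48 mm) from above. Origin: centre of underside. Two or three are there; an absent one reads None
- hoop1 (a point): Middle of the underside of trug1's hoop top bar, 74 mm above the trug's underside: the spot that rests on a hook; axes as the trug's
- trug2: Pale wooden trug, one rigid piece, 60 g: open box 40 (its x) x 56 (y) x 34 mm high; above it a square hoop in its y-z plane, 48 mm wide outside, 34 inside, 14 deep in x, top at 82 mm; the hoop's top bar is 8 mm thick, opening below it 40 mm high. Grip across the hoop's outside (48 mm) from above. Origin: centre of underside. Two or three are there; an absent one reads None
- hoop2 (a point): Middle of the underside of trug2's hoop top bar, 74 mm above the trug's underside: the spot that rests on a hook; axes as the trug's
- mallet: Turned wooden carver's mallet standing on its head, 84 mm diameter, 170 mm high; not to be disturbed. Origin: centre of its underside
- oil: Plain round oil tin, 70 mm diameter, 100 mm high; not to be disturbed. Origin: centre of its underside
- driver: Wood-handled screwdriver lying on the bench; not to be disturbed
There are look-alikes about, which are no part of the job. Leave any red look-alike of the bar alone.

How it is judged:
By the outcome, as a careful person would: the job done as asked, in the order asked, and still so for the second after the job is handed in, with the robot touching nothing.
Of trug0, trug1, trug2 only 2 to 3 are there at a start; the rules pass over those that are not, and their reading is None.
At some moment in a run one of trug0, trug1, trug2 may be knocked a few centimetres aside while the robot is not near it.
It also fails if it takes over 210 s, if anything falls off the work surface, if the arm or the gripper's body presses on something with over 40 N, if the wrist force passes 120 N, or if a joint passes its speed limit or range.

## Robot

A 6-joint arm with a two-finger parallel gripper is mounted at the origin on the work surface. World frame = base frame: x ahead of the robot, y to its left, z up, the work surface at z = 0. Lengths are in m, angles in rad, forces in N, time in s.
With the tool pointing down it reaches from about 0.375 to 0.9 m from the base axis. Payload 3.1 kg.
Tool frame: the origin (TCP) lies midway between the tips of the shut fingers; the grasp point (between the pads) lies arm.pinch_z behind it (arm.pinch_z is the distance from the TCP to the grasp point, in m); z points along the fingers, y is the direction in which the jaws open and shut (so a half turn about z gives the same grasp; the last joint's range is limited). The gripper opens to 85 mm and grips with 20 to 120 N. Pads are 22 mm wide; open, the fingers measure 114 mm over their backs; the gripper's body (76 mm by 85 mm) begins 54 mm behind the grasp point. The pads swing forward as they close: fully open they stand 13 mm farther back than shut.
Start: joints at [1.151, 0.527, 1.433, -0, 1.181, -0.178], TCP at [0.15, 0.607, 0.231] pointing down, gripper open.
Joint ranges: [-3.08, 3.08], [-0.75, 2.2], [0.22, 2.44], [-1.43, 4.57], [0, 2.65], [-2.85, 2.85]. Speed limits (rad/s): [2.79, 2.79, 3.14, 3.14, 3.14, 3.14].

## Interface

Orientations are given as a rotation vector (axis times angle).
In Python, from rig import arm gives the robot as it stands. The module is installed in compiled form; this text tells all that it offers.
- The arm moves only by the tool carry_out, never from a script. Its argument "moves" is a list of rows, each a list of 3 entries, a list of its own where there are three numbers: the gripper command: -1 is fully open, 1 is shut, values between are in proportion, then the shift along the tool's x, y, z in cm, then the turn about the tool's z in rad. A call has 1 to 20 rows; each row is the pose to reach, as a shift and turn from the pose commanded when the call began, along the tool's axes at that moment; what a row does not reach only later rows make up. A row lasts 1/10 s, in which the tool goes at most 50 mm and 8.59 degrees, less where a joint would pass 70% of its speed; a pose out of reach is approached as far as the arm can. A call with a gripper value outside its range is refused whole. The fingers move at their own pace and stop on an object; the grip force is fixed at half the most. Time passes only in rows, so rows that repeat a pose let the fingers close. It gives the time, the measured TCP pose, the force and the opening at its end, in the units of the state.
- arm.get_obs(): the state, without advancing time (a new reading comes with each control period).
- arm.camera(name): name is "side" or "top"; returns a dict with "color" (384x512x3 uint8, blue, green, red), "z_map" (384x512 float32, m along the optical axis (not along the pixel's ray), 0 where there is no reading), "intrinsics" (3x3 intrinsics, pixels), "world_to_cam" (4x4, takes a point from world to camera coordinates). Camera axes: x right, y down, z forward; pixel columns grow to the right and rows downward; lengths in m; the calibration is good to about 2 mm. A picture is of the moment at which its call begins.
- arm.close_job(): hands the job in, once; it reports no verdict.
The state is a dict: "clock": time; "joint_pos": joint angles; "qvel": joint speeds; "joint_torque": joint torques, N m; "position": TCP position; "orientation": TCP orientation; "wrist_force": force on the tool from outside, world axes, zero at the start; "moment": the same for the moment, N m; "opening": finger opening in m.
Only numpy, scipy, OpenCV 4.12 (cv2) and the standard library are available. Lean on these libraries where they do the work, as an engineer would, in place of code of your own. Each camera call takes 0.05 s, during which the arm holds its last target.

## Working session

There is one attempt and no reset: what is moved stays moved. The work goes in short steps, Python scripts to look and compute and a tool call to move; the robot and the scene stay as the last step left them, time stands still between calls to the robot, and variables do not carry over. Pictures are saved under pics/ and viewed, and the job is handed in when it is done.

Besides the shell and the picture viewer there is one more tool, called by a JSON object that holds its "fn" and its "kwargs", one argument or row to a line. carry_out: Moves the arm, as the interface text tells. Its arguments: {"type":"object","properties":{"moves":{"type":"array","items":{"type":"array"}}},"required":["moves"]}

```bash
mkdir -p pics
cat > h.py <<'E'
from rig import arm
import numpy as np, cv2
from scipy.spatial.transform import Rotation as R
def cap(n,tag=None):
    c=arm.camera(n)
    if tag: cv2.imwrite(f'pics/{tag}.png',c['color'])
    return c
def cloud(c):
    z=c['z_map'];K=c['intrinsics'];h,w=z.shape
    u,v=np.meshgrid(np.arange(w),np.arange(h))
    P=np.stack([(u-K[0,2])*z/K[0,0],(v-K[1,2])*z/K[1,1],z,np.ones_like(z)],-1)
    W=P@np.linalg.inv(c['world_to_cam']).T
    W=W[...,:3]; W[z==0]=np.nan
    return W
def proj(c,p):
    q=c['world_to_cam']@np.append(p,1); q=c['intrinsics']@q[:3]; return q[:2]/q[2]
E
python3 - <<'E'
from h import *
o=arm.get_obs();print(o, arm.pinch_z)
print(R.from_rotvec(o['orientation']).as_matrix().round(3))
for n in('top','side'):
    c=cap(n,n+'0');print(n,c['intrinsics'],np.linalg.inv(c['world_to_cam']).round(3))
    np.savez(f'/tmp/{n}0.npz',**c)
E
```

```text
{'clock': 0.0, 'joint_pos': array([ 1.15051669e+00,  5.28485607e-01,  1.43389689e+00, -1.18318851e-06,
        1.18139985e+00, -1.78487502e-01]), 'qvel': array([-1.84115093e-03,  9.35129033e-04, -5.30527490e-05, -2.26154069e-03,
       -1.15500624e-03,  1.52795192e-03]), 'joint_torque': array([ 1.20518903e-04, -4.42349768e+01, -1.78026527e+01, -2.39898418e-04,
        8.47144373e-03, -7.70232901e-06]), 'position': array([0.14931995, 0.60616538, 0.2303234 ]), 'orientation': array([-0.37880301, -3.11802039,  0.0032864 ]), 'wrist_force': array([ 0.14806249,  0.28603675, -0.48270175]), 'moment': array([-0.01840593, -0.0144819 , -0.07126651]), 'opening': 0.08528546051696158} 0.0187
[[-0.971  0.239 -0.001]
 [ 0.239  0.971 -0.002]
 [ 0.    -0.002 -1.   ]]
top [[478.43020576   0.         250.47367873]
 [  0.         478.43020576 190.69565502]
 [  0.           0.           1.        ]] [[-0.022 -0.993  0.114  0.327]
 [-1.     0.021 -0.015 -0.038]
 [ 0.012 -0.114 -0.993  1.349]
 [ 0.     0.     0.     1.   ]]
side [[433.02128113   0.         257.15758464]
 [  0.         433.02128113 188.76567863]
 [  0.           0.           1.        ]] [[ 0.857 -0.365  0.364 -0.053]
 [-0.515 -0.63   0.582 -0.876]
 [ 0.017 -0.686 -0.728  1.103]
 [ 0.     0.     0.     1.   ]]
```

View pics/top0.png

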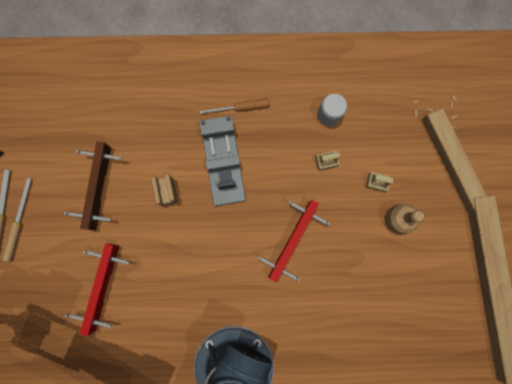

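View pics/side0.png

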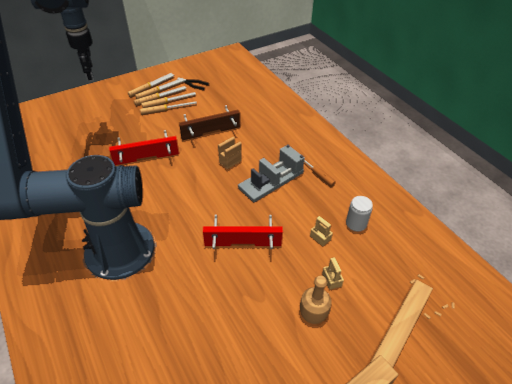

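The top view shows the dark bar at about (95,185), the block at (164,190), the vise at (223,160), and two trugs at (328,160) and (379,181). The red bars are decoys. Next I'll measure these from the depth clouds.

```bash
cat >> h.py <<'E'
def blob(W,box,zlo,zhi):
    u0,v0,u1,v1=box
    P=W[v0:v1,u0:u1].reshape(-1,3); P=P[~np.isnan(P[:,0])]
    return P[(P[:,2]>zlo)&(P[:,2]<zhi)]
def rect(P):
    (c,s,a)=cv2.minAreaRect((P[:,:2]*1000).astype(np.float32)); return np.round(c,1),np.round(s,1),round(a,1)
E
python3 - <<'E'
from h import *
c=dict(np.load('/tmp/top0.npz'));W=cloud(c)
def show(n,box,lv):
    P=blob(W,box,.008,.3);print(n,len(P),'zmax',np.nanpercentile(P[:,2],[50,90,99,100]).round(4))
    for lo,hi in lv:
        Q=blob(W,box,lo,hi)
        if len(Q)>5:print('  ',lo,hi,len(Q),rect(Q),Q.mean(0).round(4))
show('bar',(60,135,130,235),[(.04,.066),(.066,.08),(.04,.1)])
show('block',(148,170,180,210),[(.03,.07),(.07,.1),(.08,.1)])
show('vise',(195,110,250,210),[(.008,.03),(.03,.06),(.06,.1),(.07,.1),(.076,.1)])
show('t0',(312,148,344,174),[(.01,.05),(.05,.1),(.07,.1)])
show('t1',(364,168,397,195),[(.01,.05),(.05,.1),(.07,.1)])
show('mal',(380,195,430,240),[(.01,.2)])
show('oil',(310,85,355,130),[(.01,.2),(.09,.2)])
show('drv',(195,95,275,118),[(.006,.05)])
im=c['color']
for n,(a,b,d,e) in dict(bar=(60,130,190,240),vise=(190,90,270,210),tr=(300,140,420,230)).items():
    pass
a=cv2.resize(im[130:240,60:200],None,fx=4,fy=4,interpolation=2)
b=cv2.resize(im[90:215,190:290],None,fx=4,fy=4,interpolation=2)
cv2.imwrite('pics/za.png',a);cv2.imwrite('pics/zb.png',b)
cv2.imwrite('pics/zc.png',cv2.resize(im[140:240,300:430],None,fx=5,fy=5,interpolation=2))
E
```

```text
bar 1558 zmax [0.0674 0.0743 0.0775 0.0806]
   0.04 0.066 445 (array([499. , 366.6]), array([123.1, 239.3]), 79.5) [0.4972 0.3629 0.0555]
   0.066 0.08 820 (array([499.6, 366.1]), array([122.8, 240. ]), 81.0) [0.4983 0.3671 0.0719]
   0.04 0.1 1266 (array([499.6, 367.2]), array([123.4, 240.4]), 80.1) [0.4979 0.3657 0.0661]
block 631 zmax [0.0668 0.091  0.0942 0.0956]
   0.03 0.07 283 (array([482.9, 175.7]), array([70.4, 49.3]), 10.1) [0.4799 0.1747 0.0552]
   0.07 0.1 305 (array([482.5, 177. ]), array([70.8, 50.6]), 11.1) [0.4819 0.1763 0.0871]
   0.08 0.1 277 (array([482.5, 177.2]), array([70.8, 50.1]), 11.1) [0.4823 0.1765 0.0884]
vise 2833 zmax [0.0252 0.082  0.087  0.0928]
   0.008 0.03 1492 (array([575.4,  22.2]), array([280.6, 142.2]), 0.5) [0.542  0.016  0.0202]
   0.03 0.06 414 (array([561.6,  19. ]), array([151.4,  87.2]), 8.3) [0.5665 0.0193 0.0394]
   0.06 0.1 927 (array([581.1,  21.7]), array([191. ,  89.6]), 8.4) [0.6015 0.0247 0.0796]
   0.07 0.1 871 (array([581.1,  21.7]), array([191. ,  89.6]), 8.4) [0.6029 0.0247 0.0806]
   0.076 0.1 799 (array([580.4,  21.6]), array
[... 508 characters left out ...]
8]
   0.05 0.1 116 (array([ 497.4, -415.5]), array([48.5, 14.8]), 74.9) [ 0.4971 -0.4137  0.0789]
   0.07 0.1 103 (array([ 497.6, -415.5]), array([48.5, 14.4]), 74.9) [ 0.4973 -0.4144  0.0813]
mal 880 zmax [0.0814 0.165  0.1716 0.1736]
   0.01 0.2 877 (array([ 391.3, -465.7]), array([82.7, 73.3]), 6.8) [ 0.3898 -0.4583  0.0902]
oil 717 zmax [0.0982 0.1029 0.1056 0.1076]
   0.01 0.2 710 (array([ 695.1, -286.4]), array([65.4, 67.6]), 0.9) [ 0.6896 -0.2818  0.0848]
   0.09 0.2 479 (array([ 695.8, -287.4]), array([64. , 65.6]), 0.9) [ 0.696  -0.2863  0.0998]
drv 409 zmax [0.0221 0.0285 0.0836 0.087 ]
   0.006 0.05 425 (array([727.3, -17.4]), array([227.7,  65.2]), 88.9) [ 0.7252 -0.0451  0.02  ]
```

View pics/za.png

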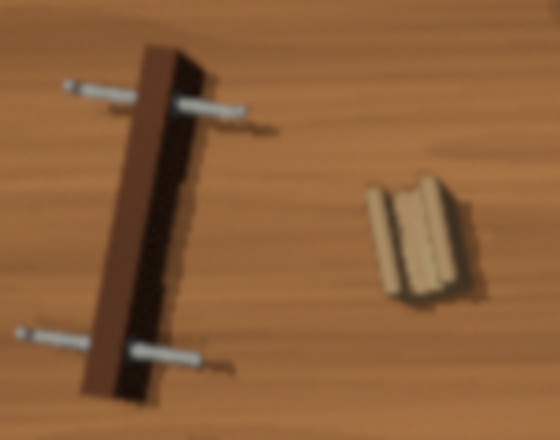

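View pics/zb.png

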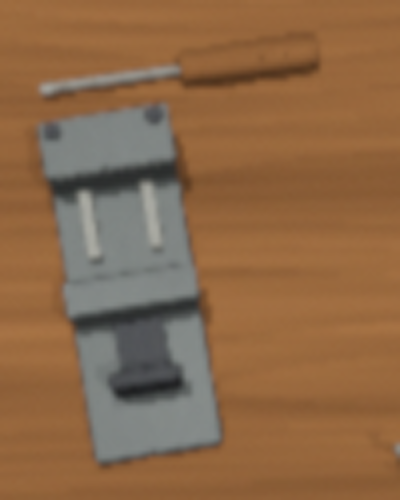

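View pics/zc.png

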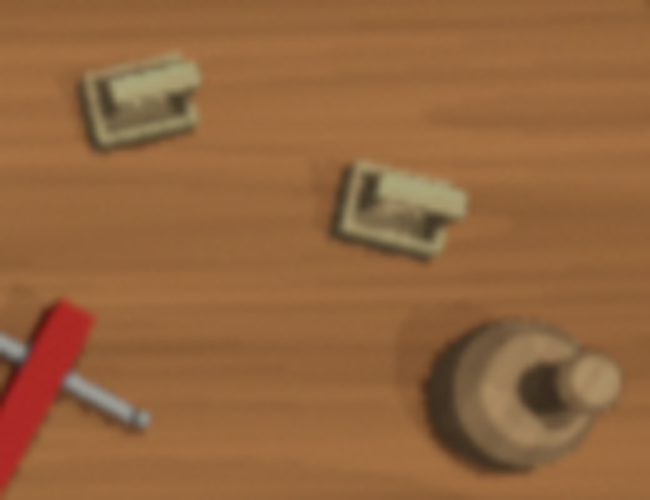

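Run:
```python
from h import *
c=dict(np.load('/tmp/top0.npz'));W=cloud(c)
V=blob(W,(195,110,250,210),.025,.2)
# vise frame by yaw
for yaw in [8.4]:
    t=np.radians(yaw);ux=np.array([np.cos(t),np.sin(t)]);uy=np.array([-np.sin(t),np.cos(t)])
    s=V[:,:2]@ux; l=V[:,:2]@uy
    print('bins')
    for a in np.arange(.44,.74,.006):
        m=(s>=a)&(s<a+.006)
        if m.sum()>3: print(round(a,3),m.sum(),'z',np.percentile(V[m,2],[10,50,90]).round(3),'y',l[m].min().round(4),l[m].max().round(4))
B=blob(W,(60,135,130,235),.066,.1)
# bar top only: restrict brightness via rect along line
P=B; 
d=P[:,:2]-np.array([.4996,.3665])
for a in np.radians([79.5,80,80.5,81,81.5]):
    n=np.array([np.sin(a),-np.cos(a)]) ; 
    m=abs(d@n)<.06
# PCA on dark pixels with z>0.066
im=c['color'];u=np.s_[135:235,60:130]
m=(W[u][...,2]>.066)&(W[u][...,2]<.085)&(im[u].max(-1)<90)
Q=W[u][m];print('dark',len(Q),rect(Q),Q.mean(0))
x,y,vx,vy=0,0,0,0
vx,vy,x,y=cv2.fitLine((Q[:,:2]*1000).astype(np.float32),cv2.DIST_HUBER,0,.01,.01).ravel();print(np.degrees(np.arctan2(vy,vx)),x,y)
```

```text
bins
0.446 4 z [0.025 0.026 0.027] y -0.1033 -0.0299
0.464 4 z [0.026 0.026 0.027] y -0.1007 -0.0413
0.482 83 z [0.033 0.074 0.087] y -0.1062 -0.033
0.488 41 z [0.08  0.085 0.088] y -0.1039 -0.0311
0.494 7 z [0.057 0.08  0.083] y -0.0911 -0.0513
0.5 21 z [0.033 0.037 0.039] y -0.0788 -0.0473
0.506 28 z [0.03  0.036 0.04 ] y -0.1021 -0.0453
0.512 27 z [0.033 0.036 0.038] y -0.1003 -0.0233
0.518 25 z [0.033 0.036 0.038] y -0.1068 -0.0475
0.524 30 z [0.03  0.035 0.038] y -0.105 -0.0261
0.53 28 z [0.032 0.036 0.04 ] y -0.0944 -0.0469
0.536 166 z [0.035 0.067 0.081] y -0.1078 -0.0195
0.542 76 z [0.077 0.08  0.084] y -0.1082 -0.0186
0.548 79 z [0.076 0.08  0.084] y -0.1073 -0.0197
0.554 53 z [0.078 0.081 0.084] y -0.1077 -0.0205
0.578 6 z [0.025 0.026 0.031] y -0.0936 -0.0369
0.584 15 z [0.03  0.035 0.036] y -0.0894 -0.0379
0.59 14 z [0.032 0.035 0.037] y -0.0899 -0.0394
0.596 16 z [0.026 0.035 0.039] y -0.0945 -0.0376
0.602 13 z [0.026 0.034 0.037] y -0.0927 -0.0384
0.608 19 z [0.026 0.032 0.038] y -0.0992 -0.0276
0.614 17 z [0.026 0.034 0.038] y -0.0918 -0.034
0.62 15 z [0.028 0.035 0.037] y -0.0895 -0.0354
0.626 34 z [0.031 0.039 0.071] y -0.1061 -0.0224
0.632 191 z [0.034 0.068 0.081] y -0.1072 -0.0188
0.638 73 z [0.077 0.081 0.083] y -0.1081 -0.0201
0.644 74 z [0.078 0.081 0.084] y -0.1068 -0.0208
0.65 69 z [0.077 0.08  0.083] y -0.1077 -0.0191
0.656 74 z [0.077 0.08  0.085] y -0.1082 -0.0201
0.662 73 z [0.078 0.082 0.085] y -0.1068 -0.0189
0.668 39 z [0.078 0.08  0.084] y -0.1073 -0.0194
dark 484 (array([498.5, 365.5]), array([ 21.9, 232.7]), 80.4) [0.4714896  0.36859908 0.07196078]
-12.1536875 483.54532 365.5316
```

The crops confirm the dark bar, the pale block with its slot facing up, the open vise and two trugs. I'll refine the poses by fitting model silhouettes in both cameras.

```bash
cat > fit.py <<'E'
from h import *
from scipy.optimize import minimize
def box(x0,x1,y0,y1,z0,z1):
    return np.array([[x,y,z] for x in(x0,x1) for y in(y0,y1) for z in(z0,z1)])
def bar_parts(z0=0):
    P=[box(-.011,.011,-.12,.12,0,.072)]
    for s in(1,-1):
        for y in(-.085,.085):
            a,b=sorted((s*.011,s*.060)); P.append(box(a,b,y-.004,y+.004,.050,.058))
            a,b=sorted((s*.056,s*.060)); P.append(box(a,b,y-.004,y+.004,.050,.068))
    return P
block_parts=lambda:[box(-.025,.025,-.035,.035,0,.056)]+[box(a,b,-.035,.035,.05,.0885) for a,b in((-.025,-.012),(.012,.025))]
def trug_parts():
    return [box(-.02,.02,-.028,.028,0,.034),box(-.007,.007,-.024,.024,.074,.082),box(-.007,.007,-.024,-.017,.03,.08),box(-.007,.007,.017,.024,.03,.08)]
def render(c,parts,pose,zb,zcut,shape,S=4):
    x,y,yaw=pose;Rz=R.from_euler('z',yaw).as_matrix()
    m=np.zeros((shape[0],shape[1]),np.float32);acc=np.zeros((shape[0]*S,shape[1]*S),np.uint8)
    M=c['world_to_cam'];K=c['intrinsics']
    for p in parts:
        w=p@Rz.T+[x,y,zb]; w[:,2]=np.maximum(w[:,2],zcut)
        q=(w@M[:3,:3].T+M[:3,3])@K.T; uv=q[:,:2]/q[:,2:]
        uv=(uv-c['off']+.5)*S-.5
        h=cv2.convexHull(uv.astype(np.float32)).reshape(-1,2)
        cv2.fillConvexPoly(acc,np.round(h*64).astype(np.int32),1,shift=6)
    return cv2.resize(acc.astype(np.float32),(shape[1],shape[0]),interpolation=cv2.INTER_AREA)
def fit(c,parts,guess,zb=0,zcut=.012,pad=12,mask=None):
    W=cloud(c)
    x,y,yaw=guess
    uv=[]
    for p in parts:
        for q in p@R.from_euler('z',yaw).as_matrix().T+[x,y,zb]: uv.append(proj(c,q))
    uv=np.array(uv);a=np.floor(uv.min(0)-pad).astype(int).clip(0);b=np.ceil(uv.max(0)+pad).astype(int)
    sl=np.s_[a[1]:b[1],a[0]:b[0]]
    m=(W[sl][...,2]>zcut).astype(np.float32)
    if mask is not None: m*=mask(c['color'][sl],W[sl])
    cc=dict(c);cc['off']=a
    f=lambda v:np.abs(render(cc,parts,(v[0]/1000,v[1]/1000,v[2]/100),zb,zcut,m.shape)-m).sum()
    r=None;v0=np.array([x*1000,y*1000,yaw*100])
    for d in(6,2,1):
        r=minimize(f,v0,method='Nelder-Mead',options=dict(initial_simplex=np.vstack([v0]+[v0+d*e for e in np.eye(3)]),xatol=.02,fatol=.02));v0=r.x
    return np.array([v0[0]/1000,v0[1]/1000,np.degrees(v0[2]/100)]).round(4),round(r.fun,1),m.sum()
E
python3 - <<'E'
from fit import *
for n in('top','side'):
    c=dict(np.load(f'/tmp/{n}0.npz'))
    print(n,'bar',fit(c,bar_parts(),(.4996,.3668,np.radians(79+180))))
    print(n,'block',fit(c,block_parts(),(.4825,.177,np.radians(-79))))
    print(n,'t0',fit(c,trug_parts(),(.5616,-.274,np.radians(12.2))))
    print(n,'t1',fit(c,trug_parts(),(.4975,-.4156,np.radians(-15))))
    # vise: fixed jaw, base; origin at vise_seat with z=bench
    jaw=[box(0,.04,-.045,.045,0,.08)]
    print(n,'fixed',fit(c,jaw,(.6345,.025,np.radians(8.4)),zcut=.045,mask=None))
E
```

```text
top bar (array([  0.4994,   0.3682, 260.4674]), np.float64(102.4), np.float32(1520.0))
top block (array([  0.4829,   0.1772, -78.743 ]), np.float64(31.1), np.float32(620.0))
top t0 (array([ 0.5619, -0.2746, 11.7911]), np.float64(96.6), np.float32(260.0))
top t1 (array([  0.498 ,  -0.416 , -15.3377]), np.float64(102.7), np.float32(279.0))
top fixed (array([0.6349, 0.0296, 8.2471]), np.float64(34.4), np.float32(563.0))
side bar (array([  0.5003,   0.3678, 260.1824]), np.float64(641.5), np.float32(1572.0))
side block (array([  0.4831,   0.1768, -76.2723]), np.float64(303.1), np.float32(794.0))
side t0 (array([ 0.5632, -0.2752, 12.7035]), np.float64(80.4), np.float32(328.0))
side t1 (array([  0.4983,  -0.4169, -16.0083]), np.float64(505.1), np.float32(760.0))
side fixed (array([0.6357, 0.0289, 8.157 ]), np.float64(225.4), np.float32(567.0))
```

```bash
cat > plan.py <<'E'
from h import *
import json,sys
# cmd.json: commanded pose [x,y,z,yaw_deg of tool y]
def load(): return json.load(open('cmd.json'))
def save(c): json.dump([float(v) for v in c],open('cmd.json','w'))
def fr(yaw):
    t=np.radians(yaw); y=np.array([np.cos(t),np.sin(t),0]); z=np.array([0,0,-1.]); return np.column_stack([np.cross(y,z),y,z])
def rows(wps):
    c=load();F=fr(c[3])
    for w in wps:
        s=F.T@(np.array(w[:3])-c[:3])*100; t=-np.radians(w[3]-c[3]); print([round(v,2) for v in s],round(t,3))
def did(shift,turn):   # shift cm, turn rad: update commanded pose by last row
    c=load();F=fr(c[3]); p=np.array(c[:3])+F@np.array(shift)/100; n=[*p,c[3]-np.degrees(turn)]; save(n); 
    o=arm.get_obs();M=R.from_rotvec(o['orientation']).as_matrix()
    print('cmd',np.round(n,4),'meas',o['position'].round(4),np.degrees(np.arctan2(M[1,1],M[0,1])).round(2),'F',o['wrist_force'].round(1),'op',round(o['opening'],4),'t',round(o['clock'],2))
E
python3 - <<'E'
from plan import *
o=arm.get_obs();M=R.from_rotvec(o['orientation']).as_matrix()
save([.15,.607,.231,76.2]); did([0,0,0],0)
rows([(.483,.177,.2,101.2),(.483,.177,.15,101.2),(.483,.177,.047,101.2)])
E
```

```text
cmd [ 0.15   0.607  0.231 76.2  ] meas [0.1494 0.6062 0.2304] 76.15 F [ 0.2 -0.3  0.3] op 0.0859 t 0.1
[np.float64(-42.6), np.float64(-33.82), np.float64(3.1)] -0.436
[np.float64(-42.6), np.float64(-33.82), np.float64(8.1)] -0.436
[np.float64(-42.6), np.float64(-33.82), np.float64(18.4)] -0.436
```

{"fn": "carry_out", "kwargs": {
  "moves": [
    [-1,[-10,-8,1],-0.1],
    [-1,[-20,-16,2],-0.2],
    [-1,[-30,-24,3],-0.3],
    [-1,[-42.6,-33.8,3.1],-0.436],
    [-1,[-42.6,-33.8,3.1],-0.436],
    [-1,[-42.6,-33.8,3.1],-0.436],
    [-1,[-42.6,-33.8,3.1],-0.436],
    [-1,[-42.6,-33.8,3.1],-0.436],
    [-1,[-42.6,-33.8,3.1],-0.436],
    [-1,[-42.6,-33.8,3.1],-0.436],
    [-1,[-42.6,-33.8,3.1],-0.436],
    [-1,[-42.6,-33.8,3.1],-0.436],
    [-1,[-42.6,-33.8,3.1],-0.436],
    [-1,[-42.6,-33.8,3.1],-0.436],
    [-1,[-42.6,-33.8,3.1],-0.436],
    [-1,[-42.6,-33.8,3.1],-0.436]
  ]
}}

```text
clock: 1.7
position: [0.4813, 0.1778, 0.2004]
orientation: [0.308, -3.126, -0.0]
wrist_force: [-0.2, 0.1, -0.7]
opening: 0.0858
```

Run:
```python
from plan import *
did([-42.6,-33.8,3.1],-.436)
rows([(.483,.177,.2,101.2),(.483,.177,.15,101.2),(.483,.177,.047,101.2)])
```

```text
cmd [  0.4831   0.1771   0.2    101.181 ] meas [0.4813 0.1778 0.2004] 101.26 F [-0.2  0.1 -0.7] op 0.0858 t 1.7
[np.float64(0.01), np.float64(-0.01), np.float64(0.0)] -0.0
[np.float64(0.01), np.float64(-0.01), np.float64(5.0)] -0.0
[np.float64(0.01), np.float64(-0.01), np.float64(15.3)] -0.0
```

{"fn": "carry_out", "kwargs": {
  "moves": [
    [-1,[0,0,4],0],
    [-1,[0,0,8],0],
    [-1,[0,0,11],0],
    [-1,[0,0,13],0],
    [-1,[0,0,15.2],0],
    [-1,[0,0,15.2],0],
    [-1,[0,0,15.2],0],
    [-1,[0,0,15.2],0]
  ]
}}

```text
clock: 2.5
position: [0.483, 0.1772, 0.0494]
orientation: [-0.306, 3.125, 0.0]
wrist_force: [1.0, 0.2, -0.1]
opening: 0.0852
```

Run:
```python
from plan import *
did([0,0,15.2],0)
```

```text
cmd [4.83100e-01 1.77100e-01 4.80000e-02 1.01181e+02] meas [0.483  0.1772 0.0494] 101.18 F [ 1.   0.2 -0.1] op 0.0852 t 2.5
```

{"fn": "carry_out", "kwargs": {
  "moves": [
    [0,[0,0,0],0],
    [0.3,[0,0,0],0],
    [1,[0,0,0],0],
    [1,[0,0,0],0],
    [1,[0,0,0],0],
    [1,[0,0,0],0],
    [1,[0,0,0],0],
    [1,[0,0,0],0]
  ]
}}

```text
clock: 3.3
position: [0.4828, 0.1768, 0.0493]
orientation: [-0.304, 3.125, 0.0]
wrist_force: [-0.6, 0.9, 5.4]
opening: 0.0492
```

Run:
```python
from plan import *
did([0,0,0],0)
c=cap('side','s1');cap('top','t1')
```

```text
cmd [4.83100e-01 1.77100e-01 4.80000e-02 1.01181e+02] meas [0.4828 0.1768 0.0493] 101.12 F [-0.6  0.9  5.4] op 0.0492 t 3.3
```

View pics/s1.png

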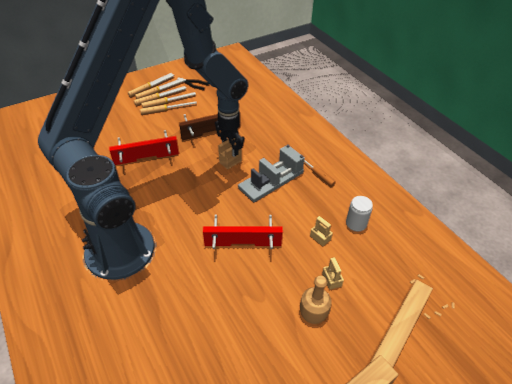

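The side view shows the gripper closed on the block at about (230,150). Opening is 49 mm, so the block is now squared to the tool. Now I'll release it and fetch the bar.

{"fn": "carry_out", "kwargs": {
  "moves": [
    [0,[0,0,0],0],
    [-1,[0,0,0],0],
    [-1,[0,0,0],0],
    [-1,[0,0,0],0],
    [-1,[0,0,-3],0],
    [-1,[0,0,-6],0],
    [-1,[0,0,-10],0],
    [-1,[0,0,-14],0],
    [-1,[0,0,-14],0],
    [-1,[0,0,-14],0]
  ]
}}

```text
clock: 4.4
position: [0.4826, 0.1766, 0.1891]
orientation: [-0.304, 3.125, 0.0]
wrist_force: [0.6, 0.5, 0.2]
opening: 0.0854
```

Run:
```python
from plan import *
did([0,0,-14],0)
rows([(.4997,.368,.188,80.3)])
from fit import *
for n in('top','side'):
    c=cap(n,n+'2');
    print(n,'bar',fit(c,bar_parts(),(.4996,.3668,np.radians(79+180))))
```

```text
cmd [  0.4831   0.1771   0.188  101.181 ] meas [0.4826 0.1766 0.1891] 101.12 F [0.6 0.5 0.2] op 0.0854 t 4.4
[np.float64(-5.33), np.float64(18.4), np.float64(0.0)] 0.364
top bar (array([  0.4982,   0.3662, 259.8699]), np.float64(3331.0), np.float32(4872.0))
side bar (array([  0.5021,   0.3687, 261.1369]), np.float64(1157.2), np.float32(2085.0))
```

{"fn": "carry_out", "kwargs": {
  "moves": [
    [-1,[-2,4,0],0.1],
    [-1,[-4,8,0],0.2],
    [-1,[-5,13,0],0.3],
    [-1,[-5.3,18.4,0],0.364],
    [-1,[-5.3,18.4,0],0.364],
    [-1,[-5.3,18.4,0],0.364],
    [-1,[-5.3,18.4,0],0.364],
    [-1,[-5.3,18.4,4],0.364],
    [-1,[-5.3,18.4,8],0.364],
    [-1,[-5.3,18.4,11],0.364],
    [-1,[-5.3,18.4,13.8],0.364],
    [-1,[-5.3,18.4,13.8],0.364],
    [-1,[-5.3,18.4,13.8],0.364]
  ]
}}

```text
clock: 5.8
position: [0.4991, 0.3659, 0.0502]
orientation: [-0.269, -3.129, 0.001]
wrist_force: [0.6, 0.7, 1.3]
opening: 0.0853
```

Run:
```python
from plan import *
did([-5.3,18.4,13.8],.364)
```

```text
cmd [4.99400e-01 3.67900e-01 5.00000e-02 8.03253e+01] meas [0.4991 0.3659 0.0502] 80.16 F [0.6 0.7 1.3] op 0.0853 t 5.8
```

{"fn": "carry_out", "kwargs": {
  "moves": [
    [0,[0,0,0],0],
    [0.5,[0,0,0],0],
    [1,[0,0,0],0],
    [1,[0,0,0],0],
    [1,[0,0,0],0],
    [1,[0,0,0],0],
    [1,[0,0,0],0],
    [1,[0,0,0],0],
    [1,[0,0,0],0]
  ]
}}

```text
clock: 6.7
position: [0.4994, 0.3681, 0.0513]
orientation: [0.266, 3.129, 0.002]
wrist_force: [-1.1, 1.1, 5.3]
opening: 0.0209
```

Run:
```python
from plan import *
did([0,0,0],0)
rows([(.4994,.3679,.2,80.325),(.4831,.1771,.2,101.181)])
```

```text
cmd [4.99400e-01 3.67900e-01 5.00000e-02 8.03253e+01] meas [0.4994 0.3681 0.0513] 80.27 F [-1.1  1.1  5.3] op 0.0209 t 6.7
[np.float64(-0.0), np.float64(-0.0), np.float64(-15.0)] 0.0
[np.float64(-1.6), np.float64(-19.09), np.float64(-15.0)] -0.364
```

{"fn": "carry_out", "kwargs": {
  "moves": [
    [1,[0,0,-2],0],
    [1,[0,0,-5],0],
    [1,[0,0,-9],0],
    [1,[0,0,-12],0],
    [1,[0,0,-14],0],
    [1,[-0.3,-3,-14],-0.06],
    [1,[-0.6,-6,-14],-0.13],
    [1,[-1,-9,-14],-0.2],
    [1,[-1.3,-12,-14],-0.26],
    [1,[-1.5,-15,-14],-0.32],
    [1,[-1.6,-18,-14],-0.364],
    [1,[-1.6,-19.1,-14],-0.364],
    [1,[-1.6,-19.1,-14],-0.364],
    [1,[-1.6,-19.1,-14],-0.364],
    [1,[-1.6,-19.1,-14],-0.364],
    [1,[-1.6,-19.1,-14],-0.364]
  ]
}}

```text
clock: 8.3
position: [0.4824, 0.1775, 0.1902]
orientation: [-0.307, 3.126, 0.0]
wrist_force: [-0.4, -0.0, -3.3]
opening: 0.0204
```

Run:
```python
from plan import *
did([-1.6,-19.1,-14],-.364)
c=cap('side','s3');d=cap('top','t3')
im=cv2.resize(c['color'][60:200,150:290],None,fx=4,fy=4,interpolation=2)
cv2.imwrite('pics/s3z.png',im);cv2.imwrite('pics/t3z.png',cv2.resize(d['color'][110:250,90:230],None,fx=4,fy=4,interpolation=2))
from fit import *
dark=lambda im,W:(im.max(-1)<70)|(W[...,2]>.12)
for n,c in(('side',c),('top',d)):
    np.savez(f'/tmp/{n}3.npz',**c)
```

```text
cmd [  0.4831   0.177    0.19   101.181 ] meas [0.4824 0.1775 0.1902] 101.2 F [-0.4 -0.  -3.3] op 0.0204 t 8.3
```

View pics/s3z.png

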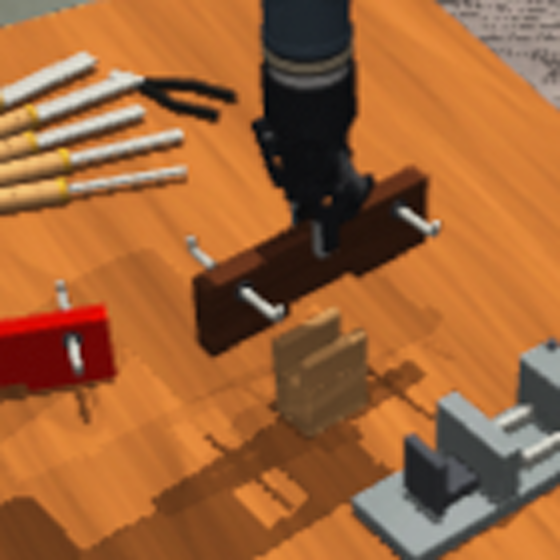

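View pics/t3z.png

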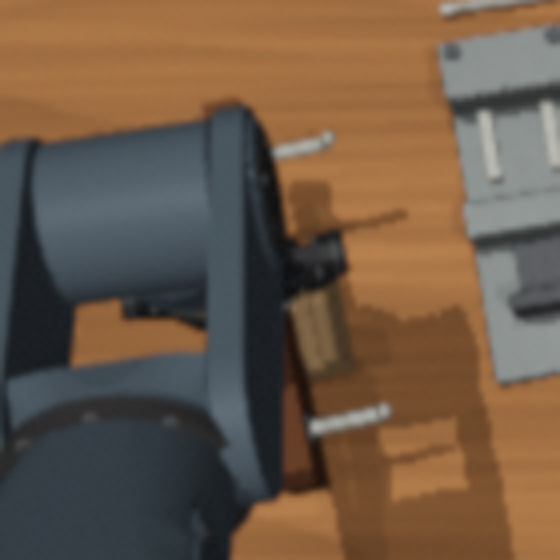

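```bash
cat >> fit.py <<'E'
def fitc(c,parts,guess,zb,mask,ignore,pad=8,free=(1,1,1)):
    """colour-mask fit; ignore = pixels given no weight"""
    x,y,yaw=guess;uv=np.array([proj(c,q) for p in parts for q in p@R.from_euler('z',yaw).as_matrix().T+[x,y,zb]])
    a=np.floor(uv.min(0)-pad).astype(int).clip(0);b=np.ceil(uv.max(0)+pad).astype(int)
    sl=np.s_[a[1]:b[1],a[0]:b[0]];im=c['color'][sl].astype(int)
    m=mask(im,sl).astype(np.float32);w=(~ignore(im,sl)).astype(np.float32)
    cc=dict(c);cc['off']=a;fr_=np.array(free,float)
    v00=np.array([x*1000,y*1000,yaw*100])
    f=lambda v:(w*np.abs(render(cc,parts,((v00+(v-v00)*fr_)[0]/1000,(v00+(v-v00)*fr_)[1]/1000,(v00+(v-v00)*fr_)[2]/100),zb,-1,m.shape)-m)).sum()
    v0=v00.copy()
    for d in(5,2,1):
        r=minimize(f,v0,method='Nelder-Mead',options=dict(initial_simplex=np.vstack([v0]+[v0+d*e for e in np.eye(3)]),xatol=.02,fatol=.02));v0=r.x
    v0=v00+(v0-v00)*fr_
    return np.array([v0[0]/1000,v0[1]/1000,np.degrees(v0[2]/100)]).round(4),round(r.fun,1),(m*w).sum(),m,w,a
E
python3 - <<'E'
from fit import *
c=dict(np.load('/tmp/side3.npz'))
barm=[bar_parts()[0]]
hsv=cv2.cvtColor(c['color'],cv2.COLOR_BGR2HSV).astype(int)
W=cloud(c)
m=lambda im,sl:(W[sl][...,2]>.125)&(hsv[sl][...,1]>60)
ig=lambda im,sl:(W[sl][...,2]>.125)&(hsv[sl][...,1]<=60)
for g in (1,0):
    r=fitc(c,barm,(.4831,.177,np.radians(-78.8)),.140,m,ig,free=(1,1,g));print(r[:3])
o=np.dstack([r[3]*255,r[4]*255,0*r[3]]);cv2.imwrite('pics/m3.png',cv2.resize(o,None,fx=5,fy=5,interpolation=0))
# block, excluding shaded
mb=lambda im,sl:(W[sl][...,2]>.012)&(W[sl][...,2]<.11)
ig=lambda im,sl:(W[sl][...,2]>.11)
r=fitc(c,block_parts(),(.4831,.177,np.radians(-78.8)),0,mb,ig);print(r[:3])
r=fitc(c,block_parts(),(.4831,.177,np.radians(-78.8)),0,mb,ig,free=(1,1,0));print(r[:3])
c0=dict(np.load('/tmp/top3.npz'));W=cloud(c0)
hsv=cv2.cvtColor(c0['color'],cv2.COLOR_BGR2HSV).astype(int)
E
```

```text
(array([  0.4825,   0.1768, -78.3307]), np.float64(139.9), np.float32(1091.0))
(array([  0.4823,   0.1766, -78.8   ]), np.float64(143.4), np.float32(1091.0))
(array([  0.4854,   0.1812, -76.5627]), np.float64(84.0), np.float32(523.0))
(array([  0.4856,   0.1815, -78.8   ]), np.float64(83.2), np.float32(523.0))[ WARN:0@0.503] global loadsave.cpp:1063 imwrite_ Unsupported depth image for selected encoder is fallbacked to CV_8U.
```

View pics/m3.png

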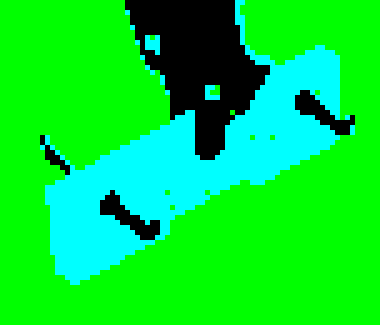

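Run:
```python
from fit import *
import fit
c=dict(np.load('/tmp/side3.npz'));W=cloud(c)
orig=fit.render
fit.render=lambda cc,p,pose,zb,zc,s:orig(cc,p,pose,zb,.02,s)
near=lambda sl:np.hypot(W[sl][...,0]-.483,W[sl][...,1]-.177)<.06
mb=lambda im,sl:(W[sl][...,2]>.02)&(W[sl][...,2]<.105)&near(sl)
ig=lambda im,sl:(W[sl][...,2]>.105)
for g in(1,0):
  r=fitc(c,block_parts(),(.4831,.177,np.radians(-78.8)),0,mb,ig,free=(1,1,g));print(r[:3])
c=dict(np.load('/tmp/side0.npz'));W=cloud(c)
for g in(1,0):
  r=fitc(c,block_parts(),(.4831,.177,np.radians(-78.8)),0,mb,ig,free=(1,1,g));print('0',r[:3])
c=dict(np.load('/tmp/top0.npz'));W=cloud(c)
r=fitc(c,block_parts(),(.4831,.177,np.radians(-78.8)),0,mb,ig,free=(1,1,0));print('top0',r[:3])
```

```text
(array([  0.4843,   0.1754, -79.0937]), np.float64(35.2), np.float32(487.0))
(array([  0.4836,   0.1755, -78.8   ]), np.float64(35.3), np.float32(487.0))
0 (array([  0.4832,   0.1768, -76.1951]), np.float64(32.2), np.float32(489.0))
0 (array([  0.4829,   0.1767, -78.8   ]), np.float64(32.6), np.float32(489.0))
top0 (array([  0.483 ,   0.1772, -78.8   ]), np.float64(30.8), np.float32(606.0))
```

{"fn": "carry_out", "kwargs": {
  "moves": [
    [1,[0,0,2],0],
    [1,[0,0,3.5],0],
    [1,[0,0,4.5],0],
    [1,[0,0,5],0],
    [1,[0,0,5.4],0],
    [1,[0,0,5.8],0],
    [1,[0,0,6.2],0],
    [1,[0,0,6.6],0],
    [1,[0,0,6.6],0],
    [1,[0,0,6.6],0]
  ]
}}

```text
clock: 9.4
position: [0.4823, 0.1764, 0.1243]
orientation: [-0.305, 3.127, -0.0]
wrist_force: [-0.1, -0.2, -2.1]
opening: 0.0206
```

Run:
```python
from plan import *
did([0,0,6.6],0)
c=cap('side')
cv2.imwrite('pics/s4z.png',cv2.resize(c['color'][80:200,170:290],None,fx=5,fy=5,interpolation=2))
```

```text
cmd [  0.4831   0.177    0.124  101.181 ] meas [0.4823 0.1764 0.1243] 101.13 F [-0.1 -0.2 -2.1] op 0.0206 t 9.4
```

View pics/s4z.png

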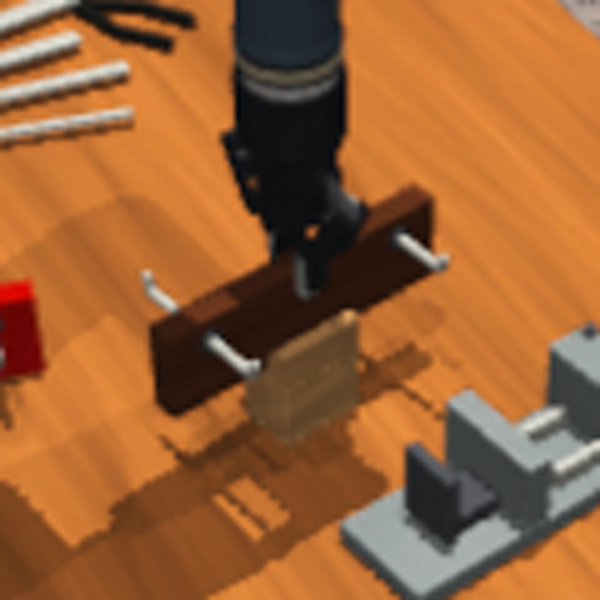

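The bar has entered the slot with almost no force. Continuing down.

{"fn": "carry_out", "kwargs": {
  "moves": [
    [1,[0,0,0.5],0],
    [1,[0,0,1],0],
    [1,[0,0,1.4],0],
    [1,[0,0,1.8],0],
    [1,[0,0,2],0],
    [1,[0,0,2.2],0],
    [1,[0,0,2.2],0]
  ]
}}

```text
clock: 10.15
position: [0.4822, 0.1764, 0.102]
orientation: [0.304, -3.126, 0.0]
wrist_force: [0.3, -0.1, -3.0]
opening: 0.021
```

Run:
```python
from plan import *
did([0,0,2.2],0)
from fit import *
import fit
c=cap('side')
cv2.imwrite('pics/s5z.png',cv2.resize(c['color'][80:200,170:290],None,fx=5,fy=5,interpolation=2))
```

```text
cmd [  0.4831   0.177    0.102  101.181 ] meas [0.4822 0.1764 0.102 ] 101.13 F [ 0.3 -0.1 -3. ] op 0.021 t 10.15
```

View pics/s5z.png

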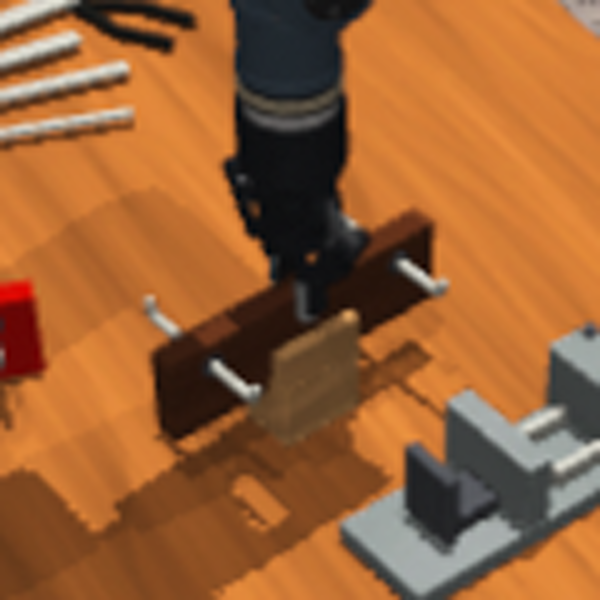

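{"fn": "carry_out", "kwargs": {
  "moves": [
    [1,[0,0,0.3],0],
    [1,[0,0,0.5],0],
    [1,[0,0,0.7],0],
    [1,[0,0,0.8],0],
    [1,[0,0,0.8],0],
    [1,[0,0,0.8],0]
  ]
}}

```text
clock: 10.8
position: [0.4823, 0.1765, 0.0952]
orientation: [-0.305, 3.126, -0.0]
wrist_force: [-1.8, -0.6, 4.7]
opening: 0.0207
```

Run:
```python
from plan import *
did([0,0,.8],0)
```

```text
cmd [4.83100e-01 1.77000e-01 9.40000e-02 1.01181e+02] meas [0.4823 0.1765 0.0952] 101.13 F [-1.8 -0.6  4.7] op 0.0207 t 10.8
```

{"fn": "carry_out", "kwargs": {
  "moves": [
    [1,[0,0,0.05],0],
    [1,[0,0,0.1],0],
    [1,[0,0,0.1],0]
  ]
}}

```text
clock: 11.1
position: [0.4823, 0.1765, 0.0952]
orientation: [-0.305, 3.126, -0.0]
wrist_force: [-3.9, 0.3, 13.6]
opening: 0.0203
```

Contact force rises at the expected home height: measured .0952 against .0513+.044. Releasing and checking.

{"fn": "carry_out", "kwargs": {
  "moves": [
    [0.3,[0,0,0],0],
    [-0.3,[0,0,0],0],
    [-1,[0,0,0],0],
    [-1,[0,0,0],0],
    [-1,[0,0,0],0],
    [-1,[0,0,-3],0],
    [-1,[0,0,-7],0],
    [-1,[0,0,-11],0],
    [-1,[0,0,-14],0],
    [-1,[0,0,-14],0],
    [-1,[0,0,-14],0]
  ]
}}

```text
clock: 12.2
position: [0.4823, 0.1764, 0.2336]
orientation: [-0.304, 3.126, 0.0]
wrist_force: [-0.3, -0.1, -1.0]
opening: 0.0855
```

Run:
```python
from plan import *
did([0,0,.1],0)
did([0,0,-14],0)
c=cap('side');np.savez('/tmp/side6.npz',**c)
cv2.imwrite('pics/s6z.png',cv2.resize(c['color'][80:200,170:290],None,fx=5,fy=5,interpolation=2))
c=cap('top','t6');np.savez('/tmp/top6.npz',**c)
W=cloud(c)
```

```text
cmd [4.83100e-01 1.77000e-01 9.30000e-02 1.01181e+02] meas [0.4823 0.1764 0.2336] 101.13 F [-0.3 -0.1 -1. ] op 0.0855 t 12.2
cmd [  0.4831   0.177    0.233  101.181 ] meas [0.4823 0.1764 0.2336] 101.13 F [-0.3 -0.1 -1. ] op 0.0855 t 12.2
```

View pics/s6z.png

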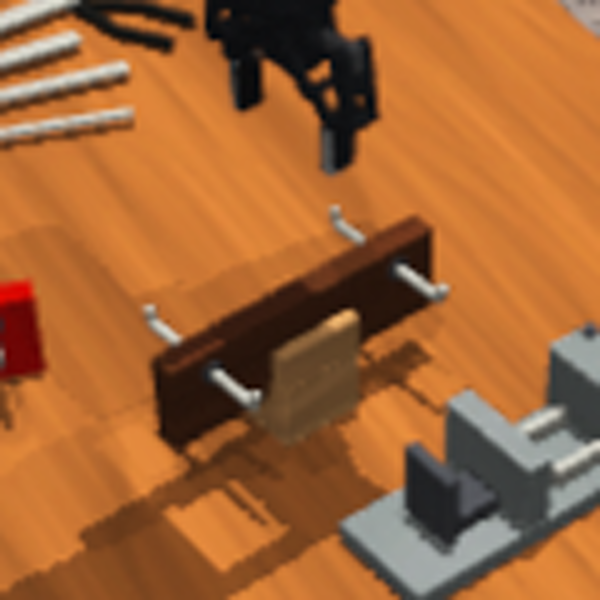

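View pics/t6.png

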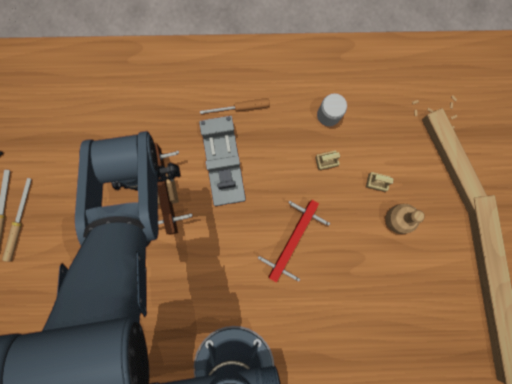

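The side view shows the bar seated in the slot, level, with its ends outside the block. Next I'll grip the block under the bar.

{"fn": "carry_out", "kwargs": {
  "moves": [
    [-1,[0,0,4],0],
    [-1,[0,0,8],0],
    [-1,[0,0,12],0],
    [-1,[0,0,15],0],
    [-1,[0,0,17],0],
    [-1,[0,0,18.1],0],
    [-1,[0,0,18.1],0],
    [-1,[0,0,18.1],0],
    [0,[0,0,18.1],0],
    [0.4,[0,0,18.1],0],
    [1,[0,0,18.1],0],
    [1,[0,0,18.1],0],
    [1,[0,0,18.1],0],
    [1,[0,0,18.1],0],
    [1,[0,0,18.1],0],
    [1,[0,0,18.1],0],
    [1,[0,0,18.1],0]
  ]
}}

```text
clock: 14.0
position: [0.4829, 0.1768, 0.0536]
orientation: [-0.304, 3.125, 0.001]
wrist_force: [-0.4, 1.3, 5.8]
opening: 0.049
```

Run:
```python
from plan import *
did([0,0,18.1],0)
V=np.array([.6352,.0293]);t=np.radians(8.2);ux=np.array([np.cos(t),np.sin(t)])
tg=V-ux*.030
print(tg)
rows([(.4831,.177,.18,101.181),(*tg,.18,8.2),(*tg,.052+.035,8.2)])
```

```text
cmd [4.83100e-01 1.77000e-01 5.20000e-02 1.01181e+02] meas [0.4829 0.1768 0.0536] 101.12 F [-0.4  1.3  5.8] op 0.049 t 14.0
[0.60550671 0.02502113]
[np.float64(-0.0), np.float64(0.0), np.float64(-12.8)] -0.0
[np.float64(-9.07), np.float64(-17.28), np.float64(-12.8)] 1.623
[np.float64(-9.07), np.float64(-17.28), np.float64(-3.5)] 1.623
```

{"fn": "carry_out", "kwargs": {
  "moves": [
    [1,[0,0,-1],0],
    [1,[0,0,-3],0],
    [1,[0,0,-6],0],
    [1,[0,0,-9],0],
    [1,[0,0,-12],0],
    [1,[0,0,-13],0],
    [1,[-0.5,-1,-13],0.1],
    [1,[-1.5,-3,-13],0.22],
    [1,[-2.5,-5,-13],0.35],
    [1,[-3.5,-7,-13],0.49],
    [1,[-4.5,-9,-13],0.63],
    [1,[-5.5,-11,-13],0.77],
    [1,[-6.5,-13,-13],0.91],
    [1,[-7.5,-15,-13],1.05],
    [1,[-8.5,-16.5,-13],1.19],
    [1,[-9,-17.2,-13],1.33],
    [1,[-9.1,-17.3,-13],1.46],
    [1,[-9.1,-17.3,-13],1.56],
    [1,[-9.1,-17.3,-13],1.623],
    [1,[-9.1,-17.3,-13],1.623]
  ]
}}

```text
clock: 16.0
position: [0.6035, 0.0243, 0.1807]
orientation: [-2.056, -2.371, 0.003]
wrist_force: [-0.7, -0.7, -4.4]
opening: 0.0491
```

{"fn": "carry_out", "kwargs": {
  "moves": [
    [1,[0,0,0],0],
    [1,[0,0,0],0],
    [1,[0,0,0],0]
  ]
}}

```text
clock: 16.3
position: [0.6047, 0.0243, 0.1821]
orientation: [-2.057, -2.374, 0.0]
wrist_force: [-0.3, -0.4, -5.4]
opening: 0.0493
```

Run:
```python
from plan import *
did([-9.1,-17.3,-13],1.623)
c=cap('side');np.savez('/tmp/side7.npz',**c)
cv2.imwrite('pics/s7z.png',cv2.resize(c['color'][60:230,190:360],None,fx=3.5,fy=3.5,interpolation=2))
c=cap('top','t7');np.savez('/tmp/top7.npz',**c)
```

```text
cmd [0.6059 0.0249 0.182  8.1899] meas [0.6047 0.0243 0.1821] 8.17 F [-0.3 -0.4 -5.4] op 0.0493 t 16.3
```

View pics/s7z.png

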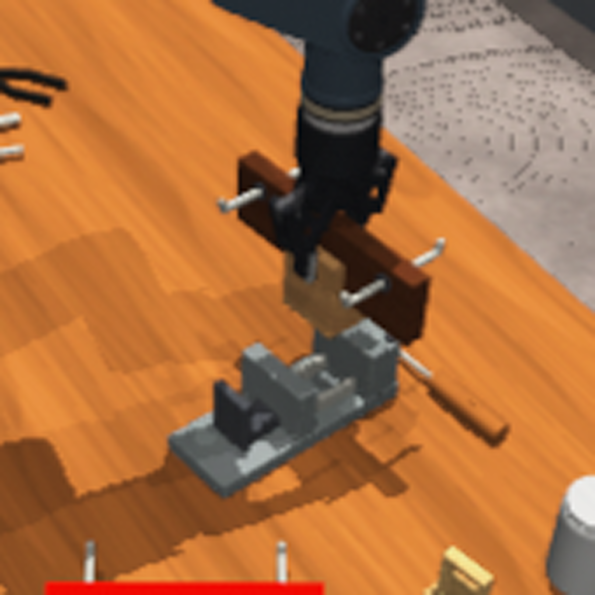

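View pics/t7.png

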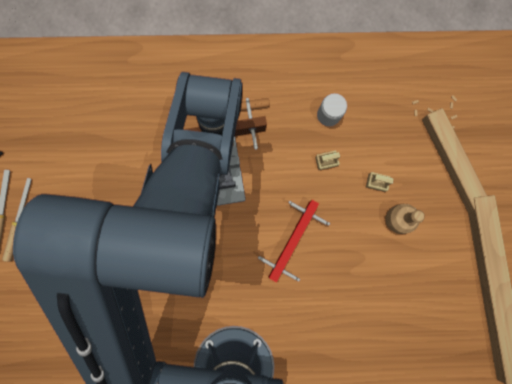

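Held as one unit above the vise, with the driver and trugs undisturbed. Lowering.

{"fn": "carry_out", "kwargs": {
  "moves": [
    [1,[0,0,2],0],
    [1,[0,0,4],0],
    [1,[0,0,5.5],0],
    [1,[0,0,6.5],0],
    [1,[0,0,7.5],0],
    [1,[0,0,8.2],0],
    [1,[0,0,8.8],0],
    [1,[0,0,9],0],
    [1,[0,0,9],0]
  ]
}}

```text
clock: 17.3
position: [0.605, 0.0243, 0.0923]
orientation: [-2.058, -2.373, -0.0]
wrist_force: [0.1, -0.4, -5.3]
opening: 0.0492
```

Run:
```python
from plan import *
did([0,0,9],0)
c=cap('side');np.savez('/tmp/side8.npz',**c)
cv2.imwrite('pics/s8z.png',cv2.resize(c['color'][90:220,220:350],None,fx=4.5,fy=4.5,interpolation=2))
```

```text
cmd [0.6059 0.0249 0.092  8.1899] meas [0.605  0.0243 0.0923] 8.14 F [ 0.1 -0.4 -5.3] op 0.0492 t 17.3
```

View pics/s8z.png

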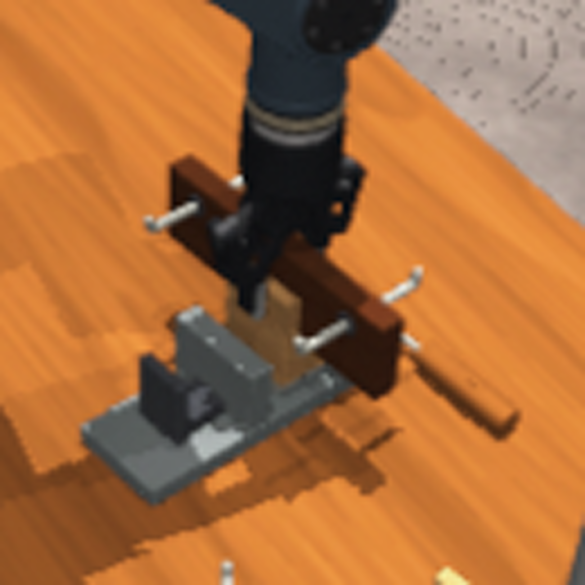

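{"fn": "carry_out", "kwargs": {
  "moves": [
    [1,[0,0,0.2],0],
    [1,[0,0,0.4],0],
    [1,[0,0,0.5],0],
    [1,[0,0,0.5],0]
  ]
}}

```text
clock: 17.75
position: [0.6054, 0.0243, 0.0885]
orientation: [2.057, 2.373, 0.001]
wrist_force: [-2.5, 0.7, 3.1]
opening: 0.0491
```

{"fn": "carry_out", "kwargs": {
  "moves": [
    [1,[0,0,0.1],0],
    [1,[0,0,0.1],0]
  ]
}}

```text
clock: 17.95
position: [0.6054, 0.0243, 0.0885]
orientation: [2.057, 2.373, 0.001]
wrist_force: [-2.6, 0.9, 10.2]
opening: 0.0486
```

Seated on the strips: measured .0885, matching .0536 at the grip plus .035. Releasing.

{"fn": "carry_out", "kwargs": {
  "moves": [
    [0,[0,0,-0.1],0],
    [-0.5,[0,0,-0.1],0],
    [-1,[0,0,-0.1],0],
    [-1,[0,0,-0.1],0],
    [-1,[0,0,-0.1],0],
    [-1,[0,0,-3],0],
    [-1,[0,0,-7],0],
    [-1,[0,0,-11],0],
    [-1,[0,0,-14],0],
    [-1,[0,0,-14],0]
  ]
}}

```text
clock: 18.95
position: [0.6083, 0.0239, 0.2314]
orientation: [2.052, 2.367, 0.009]
wrist_force: [0.5, 0.5, 0.9]
opening: 0.0854
```

Run:
```python
from plan import *
did([0,0,.6],0)
did([0,0,-14],0)
c=cap('side');np.savez('/tmp/side9.npz',**c)
cv2.imwrite('pics/s9z.png',cv2.resize(c['color'][90:220,220:350],None,fx=4.5,fy=4.5,interpolation=2))
V=np.array([.6352,.0293]);t=np.radians(8.2);ux=np.array([np.cos(t),np.sin(t)])
tg=V-ux*(.152+.035)
rows([(*tg,.226,-81.8)]);print(tg)
```

```text
cmd [0.6059 0.0249 0.086  8.1899] meas [0.6083 0.0239 0.2314] 8.15 F [0.5 0.5 0.9] op 0.0854 t 18.95
cmd [0.6059 0.0249 0.226  8.1899] meas [0.6083 0.0239 0.2314] 8.15 F [0.5 0.5 0.9] op 0.0854 t 18.95
[np.float64(0.02), np.float64(-15.74), np.float64(0.0)] 1.571
[0.45011184 0.00262839]
```

View pics/s9z.png

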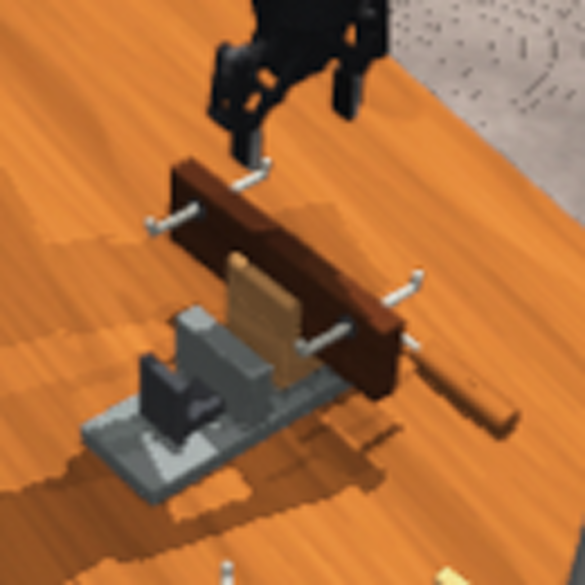

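{"fn": "carry_out", "kwargs": {
  "moves": [
    [1,[0,-4,0],0.14],
    [1,[0,-8,0],0.28],
    [1,[0,-12,0],0.42],
    [1,[0,-15.7,0],0.56],
    [1,[0,-15.7,0],0.7],
    [1,[0,-15.7,0],0.84],
    [1,[0,-15.7,0],0.98],
    [1,[0,-15.7,0],1.12],
    [1,[0,-15.7,0],1.26],
    [1,[0,-15.7,0],1.4],
    [1,[0,-15.7,0],1.571],
    [1,[0,-15.7,3],1.571],
    [1,[0,-15.7,7],1.571],
    [1,[0,-15.7,11],1.571],
    [1,[0,-15.7,15],1.571],
    [1,[0,-15.7,17],1.571],
    [1,[0,-15.7,17],1.571],
    [1,[0,-15.7,17],1.571]
  ]
}}

```text
clock: 20.8
position: [0.4486, 0.0022, 0.0556]
orientation: [-3.133, -0.222, 0.004]
wrist_force: [-0.6, -0.0, -0.5]
opening: -0.0004
```

Run:
```python
from plan import *
did([0,-15.7,17],1.571)
V=np.array([.6352,.0293]);t=np.radians(8.2);ux=np.array([np.cos(t),np.sin(t)])
print(fr(load()[3])[:, 0], ux)
c=cap('side');cv2.imwrite('pics/s10z.png',cv2.resize(c['color'][90:220,220:350],None,fx=4.5,fy=4.5,interpolation=2))
```

```text
cmd [ 4.50500e-01  2.50000e-03  5.60000e-02 -8.18218e+01] meas [0.4486 0.0022 0.0556] -81.88 F [-0.6 -0.  -0.5] op -0.0004 t 20.8
[0.98983033 0.14225302 0.        ] [0.98977623 0.14262893]
```

View pics/s10z.png

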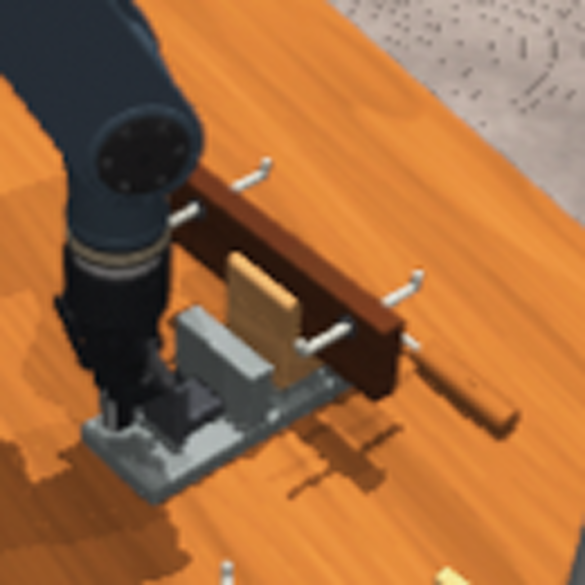

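{"fn": "carry_out", "kwargs": {
  "moves": [
    [1,[0.8,0,0],0],
    [1,[1.6,0,0],0],
    [1,[2.2,0,0],0],
    [1,[2.6,0,0],0],
    [1,[3,0,0],0],
    [1,[3.4,0,0],0],
    [1,[3.8,0,0],0],
    [1,[4.1,0,0],0],
    [1,[4.1,0,0],0]
  ]
}}

```text
clock: 21.75
position: [0.4878, 0.0082, 0.0562]
orientation: [-3.133, -0.223, 0.008]
wrist_force: [-6.0, -1.4, 3.6]
opening: 0.0002
```

{"fn": "carry_out", "kwargs": {
  "moves": [
    [1,[0.2,0,0],0],
    [1,[0.3,0,0],0],
    [1,[0.4,0,0],0],
    [1,[0.5,0,0],0],
    [1,[0.5,0,0],0]
  ]
}}

```text
clock: 22.25
position: [0.493, 0.009, 0.0562]
orientation: [-3.133, -0.223, 0.007]
wrist_force: [-5.8, -0.3, 3.4]
opening: 0.0001
```

{"fn": "carry_out", "kwargs": {
  "moves": [
    [1,[0.1,0,0],0],
    [1,[0.2,0,0],0],
    [1,[0.2,0,0],0]
  ]
}}

```text
clock: 22.55
position: [0.4949, 0.0093, 0.0562]
orientation: [-3.133, -0.223, 0.007]
wrist_force: [-5.4, -0.8, 3.2]
opening: -0.0001
```

{"fn": "carry_out", "kwargs": {
  "moves": [
    [1,[0.1,0,0],0],
    [1,[0.1,0,0],0]
  ]
}}

```text
clock: 22.75
position: [0.4952, 0.0094, 0.0562]
orientation: [-3.132, -0.223, 0.009]
wrist_force: [-6.9, -1.5, 4.5]
opening: 0.0004
```

Run:
```python
from plan import *
did([4.9,0,0],0)
c=cap('side');cv2.imwrite('pics/s11z.png',cv2.resize(c['color'][90:220,220:350],None,fx=4.5,fy=4.5,interpolation=2))
```

```text
cmd [ 4.99000e-01  9.50000e-03  5.60000e-02 -8.18218e+01] meas [0.4952 0.0094 0.0562] -81.84 F [-6.9 -1.5  4.5] op 0.0004 t 22.75
```

View pics/s11z.png

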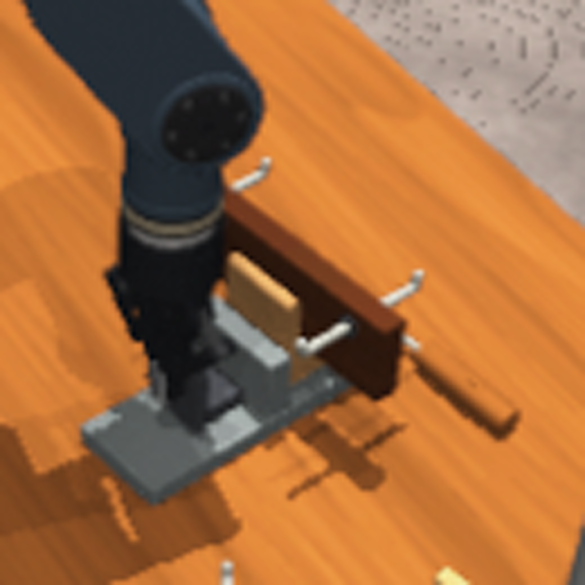

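{"fn": "carry_out", "kwargs": {
  "moves": [
    [1,[0.1,0,0],0],
    [1,[0.2,0,0],0],
    [1,[0.2,0,0],0]
  ]
}}

```text
clock: 23.1
position: [0.4966, 0.0096, 0.0562]
orientation: [-3.132, -0.224, 0.011]
wrist_force: [-7.2, -1.7, 5.8]
opening: -0.0002
```

{"fn": "carry_out", "kwargs": {
  "moves": [
    [1,[0.1,0,0],0],
    [1,[0.2,0,0],0],
    [1,[0.2,0,0],0]
  ]
}}

```text
clock: 23.4
position: [0.4985, 0.0099, 0.0562]
orientation: [-3.132, -0.223, 0.011]
wrist_force: [-7.7, -1.6, 5.7]
opening: 0.0003
```

{"fn": "carry_out", "kwargs": {
  "moves": [
    [1,[0.1,0,0],0],
    [1,[0.1,0,0],0]
  ]
}}

```text
clock: 23.6
position: [0.4994, 0.01, 0.0562]
orientation: [-3.132, -0.224, 0.012]
wrist_force: [-7.6, -2.7, 5.8]
opening: -0.0002
```

{"fn": "carry_out", "kwargs": {
  "moves": [
    [1,[0.1,0,0],0],
    [1,[0.1,0,0],0]
  ]
}}

```text
clock: 23.8
position: [0.4993, 0.01, 0.0561]
orientation: [-3.132, -0.224, 0.015]
wrist_force: [-9.2, -3.1, 6.6]
opening: -0.0001
```

{"fn": "carry_out", "kwargs": {
  "moves": [
    [1,[0.1,0,0],0],
    [1,[0.1,0,0],0]
  ]
}}

```text
clock: 24.0
position: [0.4993, 0.0101, 0.0561]
orientation: [-3.132, -0.225, 0.018]
wrist_force: [-11.9, -5.3, 8.1]
opening: 0.0
```

{"fn": "carry_out", "kwargs": {
  "moves": [
    [1,[0.1,0,0],0],
    [1,[0.1,0,0],0]
  ]
}}

```text
clock: 24.2
position: [0.4993, 0.0101, 0.0561]
orientation: [-3.132, -0.225, 0.022]
wrist_force: [-13.4, -7.5, 10.2]
opening: -0.0
```

It has stopped at about 14 N along the vise axis, so the jaw is home. Backing off and checking.

{"fn": "carry_out", "kwargs": {
  "moves": [
    [1,[-1,0,0],0],
    [1,[-2.5,0,0],0],
    [1,[-4,0,0],0],
    [1,[-4,0,-4],0],
    [1,[-4,0,-9],0],
    [1,[-4,0,-14],0],
    [1,[-4,0,-18],0],
    [1,[-4,-3,-18],0],
    [1,[-4,-3,-18],0]
  ]
}}

```text
clock: 25.1
position: [0.4631, 0.0359, 0.2382]
orientation: [-3.133, -0.225, -0.009]
wrist_force: [-0.9, -0.1, -0.8]
opening: 0.0001
```

Run:
```python
from plan import *
did([1.0,0,0],0)
did([-4,-3,-18],0)
rows([(.45,-.25,.24,-81.8)])
```

```text
cmd [ 5.08900e-01  1.09000e-02  5.60000e-02 -8.18218e+01] meas [0.4631 0.0359 0.2382] -81.77 F [-0.9 -0.1 -0.8] op 0.0001 t 25.1
cmd [ 4.65000e-01  3.49000e-02  2.36000e-01 -8.18218e+01] meas [0.4631 0.0359 0.2382] -81.77 F [-0.9 -0.1 -0.8] op 0.0001 t 25.1
[np.float64(-5.54), np.float64(27.99), np.float64(-0.4)] -0.0
```

Run:
```python
from plan import *
c=load();c[0]-=.00198;c[1]-=.00028;save(c);did([0,0,0],0)
rows([(.30,.38,.25,-30)])
```

```text
cmd [ 4.63000e-01  3.46000e-02  2.36000e-01 -8.18218e+01] meas [0.4631 0.0359 0.2382] -81.77 F [-0.9 -0.1 -0.8] op 0.0001 t 25.1
[np.float64(-11.23), np.float64(-36.5), np.float64(-1.4)] -0.904
```

{"fn": "carry_out", "kwargs": {
  "moves": [
    [-1,[-4,-5,0],0],
    [-1,[-8,-9,0],0],
    [-1,[-12,-14,0],0],
    [-1,[-16,-19,0],0],
    [-1,[-20,-24,0],0],
    [-1,[-21,-29,0],0],
    [-1,[-21,-33,0],0],
    [-1,[-21,-33,0],0],
    [-1,[-21,-33,0],0]
  ]
}}

```text
clock: 26.0
position: [0.2058, 0.336, 0.2363]
orientation: [-3.129, -0.237, -0.003]
wrist_force: [0.1, -0.4, -0.8]
opening: 0.0851
```

Run:
```python
from plan import *
did([-21,-33,0],0)
for n in('top','side'):
    c=cap(n,n+'12');np.savez(f'/tmp/{n}12.npz',**c)
    if n=='top':cv2.imwrite('pics/t12z.png',cv2.resize(c['color'][90:215,150:290],None,fx=4,fy=4,interpolation=2))
```

```text
cmd [  0.2082   0.3314   0.236  -81.8218] meas [0.2058 0.336  0.2363] -81.33 F [ 0.1 -0.4 -0.8] op 0.0851 t 26.0
```

View pics/t12z.png

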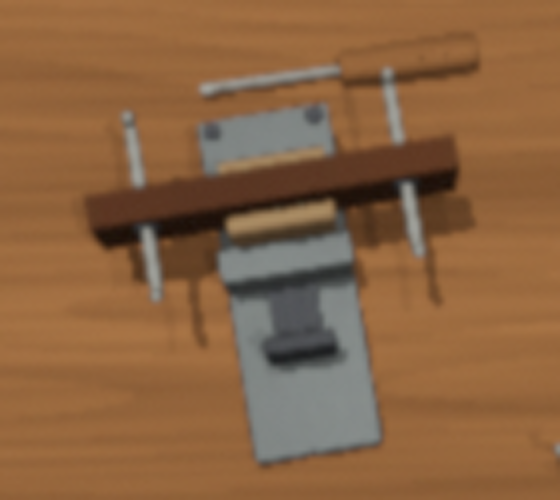

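View pics/side12.png

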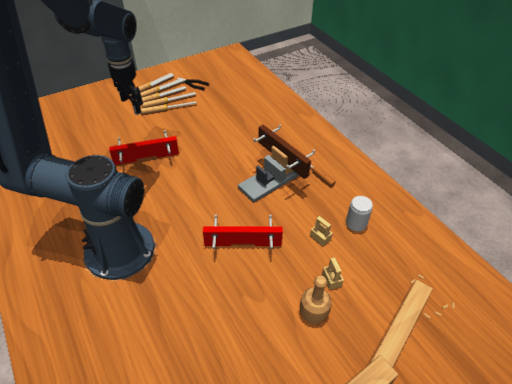

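The top view shows the block between both jaws and the bar square across. Now I'll fit the bar pose for the hooks and re-measure the trugs.

Run:
```python
from fit import *
for n in('top','side'):
    c=dict(np.load(f'/tmp/{n}12.npz'));W=cloud(c)
    print(n,'bar',fit(c,bar_parts(),(.611,.0255,np.radians(8.2)),zb=.079,zcut=.10))
    print(n,'bar noyawhooks',fit(c,bar_parts()[:1],(.611,.0255,np.radians(8.2)),zb=.079,zcut=.10,mask=lambda im,w:((im.astype(int)[...,2]-im.astype(int)[...,0])>15)))
    nr=lambda x,y:(lambda im,w:(np.hypot(w[...,0]-x,w[...,1]-y)<.055))
    print(n,'t0',fit(c,trug_parts(),(.562,-.2746,np.radians(12)),mask=nr(.562,-.2746)))
    print(n,'t1',fit(c,trug_parts(),(.498,-.416,np.radians(-15)),mask=nr(.498,-.416)))
    print(n,'fixed',fit(c,[box(0,.04,-.045,.045,0,.08)],(.635,.0293,np.radians(8.2)),zcut=.045,mask=lambda im,w:(w[...,0]>.64)))
c=dict(np.load('/tmp/top12.npz'));W=cloud(c)
V=blob(W,(195,110,250,210),.06,.2);t=np.radians(8.2);s=V[:,:2]@[np.cos(t),np.sin(t)];l=V[:,:2]@[-np.sin(t),np.cos(t)]
for a in np.arange(.48,.68,.006):
    m=(s>=a)&(s<a+.006)
    if m.sum()>3: print(round(a,3),m.sum(),np.percentile(V[m,2],[10,50,90]).round(3),l[m].min().round(4),l[m].max().round(4))
```

```text
top bar (array([0.61  , 0.0252, 8.709 ]), np.float64(286.6), np.float32(1611.0))
top bar noyawhooks (array([0.6102, 0.025 , 8.6524]), np.float64(347.6), np.float32(1416.0))
top t0 (array([ 0.562 , -0.2743, 11.569 ]), np.float64(94.3), np.float32(261.0))
top t1 (array([  0.4981,  -0.4159, -15.2018]), np.float64(103.8), np.float32(278.0))
top fixed (array([ 0.6365,  0.029 , 10.3239]), np.float64(254.4), np.float32(360.0))
side bar (array([0.6108, 0.0252, 8.5529]), np.float64(136.2), np.float32(1057.0))
side bar noyawhooks (array([0.6111, 0.0246, 8.1921]), np.float64(201.6), np.float32(972.0))
side t0 (array([ 0.5635, -0.2749, 12.7688]), np.float64(83.9), np.float32(318.0))
side t1 (array([  0.4991,  -0.4163, -15.9667]), np.float64(89.1), np.float32(334.0))
side fixed (array([  0.6573,   0.0788, -38.4257]), np.float64(301.1), np.float32(27.0))
0.504 44 [0.066 0.082 0.087] -0.0843 -0.0381
0.51 40 [0.082 0.085 0.089] -0.0852 -0.0392
0.516 12 [0.08  0.082 0.085] -0.0856 -0.0425
0.558 88 [0.063 0.077 0.082] -0.1065 -0.0171
0.564 71 [0.077 0.081 0.083] -0.1049 -0.0175
0.57 74 [0.078 0.081 0.084] -0.1059 -0.0185
0.576 75 [0.077 0.081 0.085] -0.1064 -0.0168
0.582 151 [0.083 0.115 0.126] -0.0982 -0.0227
0.588 59 [0.122 0.126 0.129] -0.1414 -0.0306
0.594 336 [0.095 0.131 0.152] -0.1423 0.0039
0.6 131 [0.149 0.151 0.154] -0.1432 -0.0035
0.606 125 [0.148 0.151 0.154] -0.1436 -0.004
0.612 124 [0.149 0.151 0.155] -0.1452 -0.005
0.618 12 [0.145 0.149 0.15 ] -0.1458 -0.0105
0.624 52 [0.123 0.125 0.129] -0.1471 -0.0306
0.63 24 [0.121 0.124 0.14 ] -0.1482 -0.0312
0.636 22 [0.077 0.083 0.138] -0.1492 -0.0172
0.642 66 [0.077 0.08  0.085] -0.1503 -0.0185
0.648 73 [0.078 0.081 0.121] -0.1507 -0.0166
0.654 85 [0.077 0.081 0.086] -0.1494 -0.0177
0.66 74 [0.078 0.081 0.086] -0.1502 -0.0185
0.666 66 [0.077 0.081 0.084] -0.105 -0.0166
0.672 6 [0.077 0.078 0.079] -0.0916 -0.0228
```

Fits agree: bar centre (.6105,.0252) at yaw about 8.5°, within 1 mm of the clamped pose. Both trugs have not moved. Going to trug0 next.

Run:
```python
from plan import *
did([0,0,0],0)
rows([(.40,.20,.25,-81.8),(.45,0,.25,-81.8),(.5625,-.2746,.2,-78.2),(.5625,-.2746,.045,-78.2)])
```

```text
cmd [  0.2082   0.3314   0.236  -81.8218] meas [0.2071 0.3319 0.2358] -81.63 F [-0.5  0.   0.4] op 0.0856 t 26.1
[np.float64(17.11), np.float64(15.73), np.float64(-1.4)] -0.0
[np.float64(19.22), np.float64(36.24), np.float64(-1.4)] -0.0
[np.float64(26.45), np.float64(65.02), np.float64(3.6)] -0.063
[np.float64(26.45), np.float64(65.02), np.float64(19.1)] -0.063
```

{"fn": "carry_out", "kwargs": {
  "moves": [
    [-0.5,[3.4,3,-0.5],0],
    [-0.5,[6.8,6.2,-1.4],0],
    [-0.5,[10.2,9.4,-1.4],0],
    [-0.5,[13.6,12.6,-1.4],0],
    [-0.5,[17,16,-1.4],0],
    [-0.5,[18,21,-1.4],0],
    [-0.5,[18.6,26,-1.4],0],
    [-0.5,[19,31,-1.4],0],
    [-0.5,[19.2,36,-1.4],0],
    [-0.5,[20.5,41,-1],-0.01],
    [-0.5,[21.8,46,-0.2],-0.02],
    [-0.5,[23,51,0.5],-0.03],
    [-0.5,[24.5,56,1.5],-0.04],
    [-0.5,[25.5,61,2.5],-0.05],
    [-0.5,[26.4,65,3.6],-0.063],
    [-0.5,[26.4,65,3.6],-0.063],
    [-0.5,[26.4,65,3.6],-0.063],
    [-0.5,[26.4,65,3.6],-0.063]
  ]
}}

```text
clock: 27.9
position: [0.559, -0.2752, 0.1998]
orientation: [-3.124, -0.318, 0.003]
wrist_force: [0.3, 0.9, 0.3]
opening: 0.0639
```

Run:
```python
from plan import *
did([26.4,65,3.6],-.063)
c=cap('side','s13');np.savez('/tmp/side13.npz',**c)
from fit import *
nr=lambda x,y:(lambda im,w:(np.hypot(w[...,0]-x,w[...,1]-y)<.055)&(w[...,2]<.1))
print('t0',fit(c,trug_parts(),(.562,-.2746,np.radians(12)),mask=nr(.562,-.2746)))
print('t1',fit(c,trug_parts(),(.498,-.416,np.radians(-15)),mask=nr(.498,-.416)))
```

```text
cmd [  0.562   -0.2744   0.2    -78.2121] meas [ 0.559  -0.2752  0.1998] -78.39 F [0.3 0.9 0.3] op 0.0639 t 27.9
t0 (array([ 0.5637, -0.2751, 10.4865]), np.float64(76.9), np.float32(323.0))
t1 (array([  0.499 ,  -0.4162, -15.8612]), np.float64(85.5), np.float32(337.0))
```

View pics/s13.png

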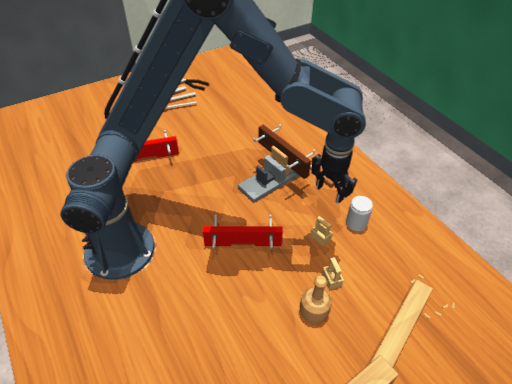

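{"fn": "carry_out", "kwargs": {
  "moves": [
    [-0.5,[0.1,0,4],0],
    [-0.5,[0.1,0,8],0],
    [-0.5,[0.1,0,11],0],
    [-0.5,[0.1,0,13.5],0],
    [-0.5,[0.1,0,15.5],0],
    [-0.5,[0.1,0,15.5],0],
    [-0.5,[0.1,0,15.5],0],
    [-0.2,[0.1,0,15.5],0],
    [0,[0.1,0,15.5],0],
    [1,[0.1,0,15.5],0],
    [1,[0.1,0,15.5],0],
    [1,[0.1,0,15.5],0],
    [1,[0.1,0,15.5],0],
    [1,[0.1,0,15.5],0],
    [1,[0.1,0,15.5],0]
  ]
}}

```text
clock: 29.45
position: [0.563, -0.2753, 0.0474]
orientation: [3.123, 0.321, 0.004]
wrist_force: [-0.4, 0.8, 7.1]
opening: 0.0468
```

Run:
```python
from plan import *
did([.1,0,15.5],0)
c=cap('side');cv2.imwrite('pics/s14z.png',cv2.resize(c['color'][170:290,270:390],None,fx=5,fy=5,interpolation=2))
B=np.array([.6105,.0252]);t=np.radians(8.5);ux=np.array([np.cos(t),np.sin(t)]);uy=np.array([-ux[1],ux[0]])
p=B-.036*ux+.085*uy; a=B-.095*ux+.085*uy; print(p,a)
rows([(.5632,-.2743,.2,-78.2),(.45,-.1,.23,-81.5),(*a,.23,-81.5),(*a,.128,-81.5)])
```

```text
cmd [ 5.63000e-01 -2.74200e-01  4.50000e-02 -7.82121e+01] meas [ 0.563  -0.2753  0.0474] -78.26 F [-0.4  0.8  7.1] op 0.0468 t 29.45
[0.56233163 0.10394521] [0.50397969 0.09522445]
[np.float64(0.02), np.float64(0.01), np.float64(-15.5)] -0.0
[np.float64(-7.5), np.float64(-19.36), np.float64(-18.5)] 0.057
[np.float64(1.77), np.float64(-37.37), np.float64(-18.5)] 0.057
[np.float64(1.77), np.float64(-37.37), np.float64(-8.3)] 0.057
```

View pics/s14z.png

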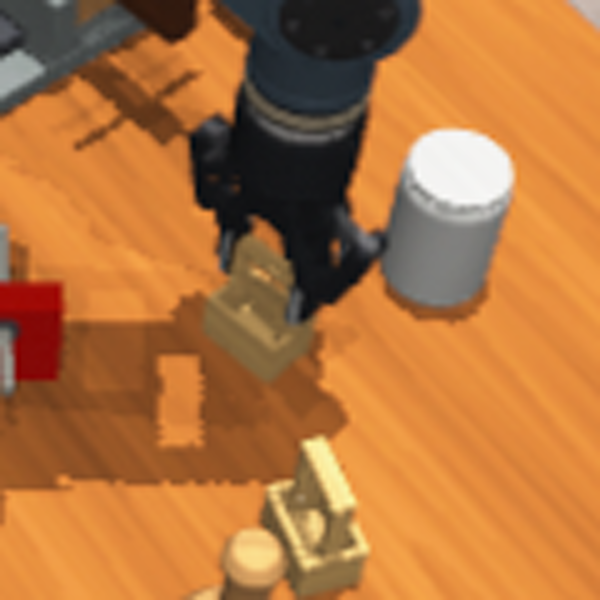

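Hoop gripped at the right width. Carrying it to the hook1 approach point.

{"fn": "carry_out", "kwargs": {
  "moves": [
    [1,[0,0,-2],0],
    [1,[0,0,-6],0],
    [1,[0,0,-10],0],
    [1,[0,0,-14],0],
    [1,[-1,-2,-17],0],
    [1,[-2.5,-6,-18.5],0.01],
    [1,[-4,-10,-18.5],0.02],
    [1,[-6,-14.5,-18.5],0.04],
    [1,[-7.5,-19,-18.5],0.057],
    [1,[-6.5,-23,-18.5],0.057],
    [1,[-5,-27,-18.5],0.057],
    [1,[-3,-31,-18.5],0.057],
    [1,[-1,-34,-18.5],0.057],
    [1,[0.8,-36.5,-18.5],0.057],
    [1,[1.8,-37.4,-18.5],0.057],
    [1,[1.8,-37.4,-18.5],0.057],
    [1,[1.8,-37.4,-15],0.057],
    [1,[1.8,-37.4,-11],0.057],
    [1,[1.8,-37.4,-8.3],0.057],
    [1,[1.8,-37.4,-8.3],0.057]
  ]
}}

```text
clock: 31.5
position: [0.4999, 0.0935, 0.1253]
orientation: [-3.133, -0.229, 0.014]
wrist_force: [-0.3, 0.0, -0.5]
opening: 0.0473
```

{"fn": "carry_out", "kwargs": {
  "moves": [
    [1,[0,0,0],0],
    [1,[0,0,0],0],
    [1,[0,0,0],0]
  ]
}}

```text
clock: 31.8
position: [0.5046, 0.0946, 0.13]
orientation: [3.133, 0.231, 0.006]
wrist_force: [-0.4, -0.5, -0.1]
opening: 0.0474
```

Run:
```python
from plan import *
did([1.8,-37.4,-8.3],.057)
c=cap('side');np.savez('/tmp/side15.npz',**c);cv2.imwrite('pics/s15z.png',cv2.resize(c['color'][80:210,210:340],None,fx=4.5,fy=4.5,interpolation=2))
B=np.array([.6105,.0252]);t=np.radians(8.5);ux=np.array([np.cos(t),np.sin(t)]);uy=np.array([-ux[1],ux[0]])
p=B-.036*ux+.085*uy
rows([(*p,.128,-81.5)])
```

```text
cmd [  0.5042   0.0956   0.128  -81.478 ] meas [0.5046 0.0946 0.13  ] -81.55 F [-0.4 -0.5 -0.1] op 0.0474 t 31.8
[np.float64(5.87), np.float64(0.03), np.float64(0.0)] 0.0
```

View pics/s15z.png

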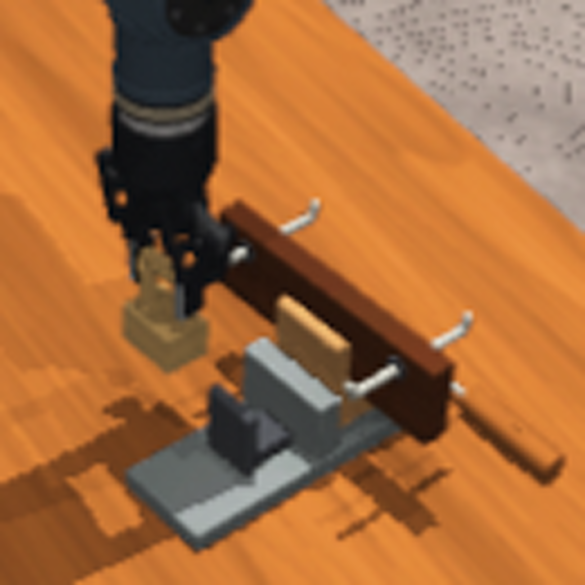

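{"fn": "carry_out", "kwargs": {
  "moves": [
    [1,[1,0,0],0],
    [1,[2,0,0],0],
    [1,[3,0,0],0],
    [1,[4,0,0],0],
    [1,[5,0,0],0],
    [1,[5.9,0,0],0],
    [1,[5.9,0,0],0],
    [1,[5.9,0,0],0]
  ]
}}

```text
clock: 32.65
position: [0.5615, 0.1038, 0.128]
orientation: [-3.133, -0.232, 0.002]
wrist_force: [0.5, 0.4, 0.6]
opening: 0.047
```

Run:
```python
from plan import *
did([5.9,0,0],0)
c=cap('side');np.savez('/tmp/side16.npz',**c);cv2.imwrite('pics/s16z.png',cv2.resize(c['color'][80:210,210:340],None,fx=4.5,fy=4.5,interpolation=2))
```

```text
cmd [  0.5626   0.1043   0.128  -81.478 ] meas [0.5615 0.1038 0.128 ] -81.52 F [0.5 0.4 0.6] op 0.047 t 32.65
```

View pics/s16z.png

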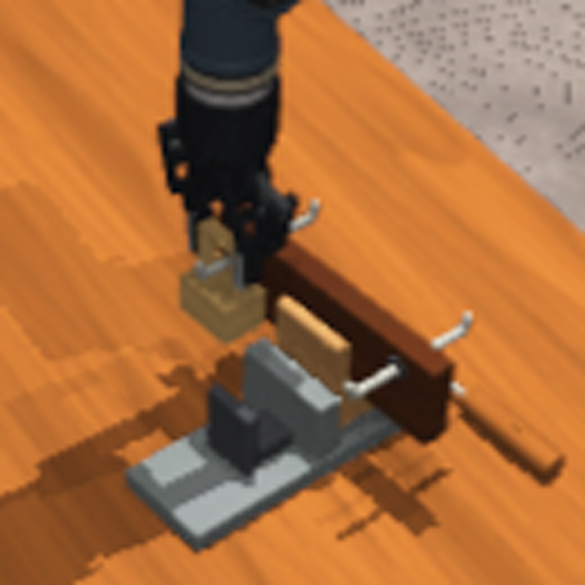

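The rod passes through the hoop with its tip clear. Lowering.

{"fn": "carry_out", "kwargs": {
  "moves": [
    [1,[0,0,0.5],0],
    [1,[0,0,1],0],
    [1,[0,0,1.3],0],
    [1,[0,0,1.6],0],
    [1,[0,0,1.7],0],
    [1,[0,0,1.7],0]
  ]
}}

```text
clock: 33.3
position: [0.5616, 0.1037, 0.1111]
orientation: [-3.133, -0.232, 0.001]
wrist_force: [-0.2, 0.6, -0.9]
opening: 0.047
```

{"fn": "carry_out", "kwargs": {
  "moves": [
    [1,[0,0,0.1],0],
    [1,[0,0,0.1],0]
  ]
}}

```text
clock: 33.5
position: [0.5619, 0.1037, 0.1104]
orientation: [3.133, 0.232, 0.001]
wrist_force: [-0.1, -0.4, 0.0]
opening: 0.0471
```

{"fn": "carry_out", "kwargs": {
  "moves": [
    [1,[0,0,0.1],0],
    [1,[0,0,0.1],0]
  ]
}}

```text
clock: 33.7
position: [0.5617, 0.1039, 0.1096]
orientation: [-3.133, -0.232, -0.0]
wrist_force: [-0.8, 0.9, 2.6]
opening: 0.0476
```

Contact at z .1096. Opening part-way and then rising.

{"fn": "carry_out", "kwargs": {
  "moves": [
    [-0.2,[0,0,0],0],
    [-0.35,[0,0,0],0],
    [-0.45,[0,0,0],0],
    [-0.45,[0,0,0],0],
    [-0.45,[0,0,0],0],
    [-0.45,[0,0,0],0]
  ]
}}

```text
clock: 34.3
position: [0.5617, 0.1037, 0.1093]
orientation: [3.133, 0.232, 0.0]
wrist_force: [-0.1, -0.1, -0.5]
opening: 0.0616
```

Run:
```python
from plan import *
did([0,0,1.9],0)
c=cap('side');cv2.imwrite('pics/s17z.png',cv2.resize(c['color'][80:210,210:340],None,fx=4.5,fy=4.5,interpolation=2))
```

```text
cmd [  0.5626   0.1043   0.109  -81.478 ] meas [0.5617 0.1037 0.1093] -81.53 F [-0.1 -0.1 -0.5] op 0.0616 t 34.3
```

View pics/s17z.png

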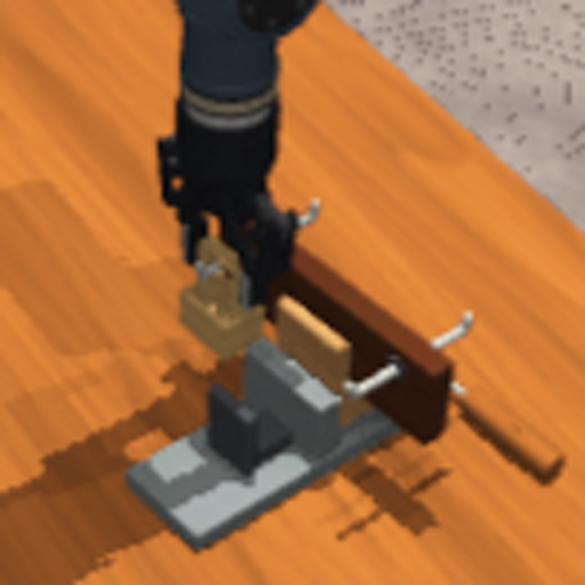

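{"fn": "carry_out", "kwargs": {
  "moves": [
    [-0.45,[0,0,-0.5],0],
    [-0.45,[0,0,-1.5],0],
    [-0.45,[0,0,-3],0],
    [-0.45,[0,0,-5],0],
    [-0.45,[0,0,-8],0],
    [-0.45,[0,0,-12],0],
    [-0.45,[0,0,-12],0]
  ]
}}

```text
clock: 35.05
position: [0.5656, 0.1038, 0.2359]
orientation: [3.132, 0.232, 0.021]
wrist_force: [0.3, -0.7, 0.1]
opening: 0.0616
```

Run:
```python
from plan import *
did([0,0,-12],0)
c=cap('side','s18');cv2.imwrite('pics/s18z.png',cv2.resize(c['color'][80:210,210:340],None,fx=4.5,fy=4.5,interpolation=2))
from fit import *
nr=lambda x,y:(lambda im,w:(np.hypot(w[...,0]-x,w[...,1]-y)<.055)&(w[...,2]<.1))
print('t1',fit(c,trug_parts(),(.498,-.416,np.radians(-15)),mask=nr(.498,-.416)))
rows([(.4985,-.416,.2,-105.6)])
```

```text
cmd [  0.5626   0.1043   0.229  -81.478 ] meas [0.5656 0.1038 0.2359] -81.52 F [ 0.3 -0.7  0.1] op 0.0616 t 35.05
t1 (array([  0.5127,  -0.4406, -14.0759]), np.float64(217.4), np.float32(212.0))
[np.float64(-14.05), np.float64(50.51), np.float64(2.9)] 0.421
```

View pics/s18.png

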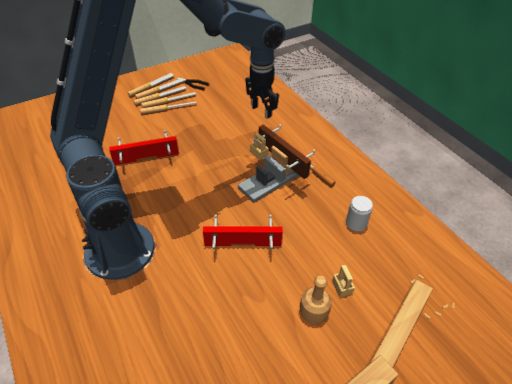

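View pics/s18z.png

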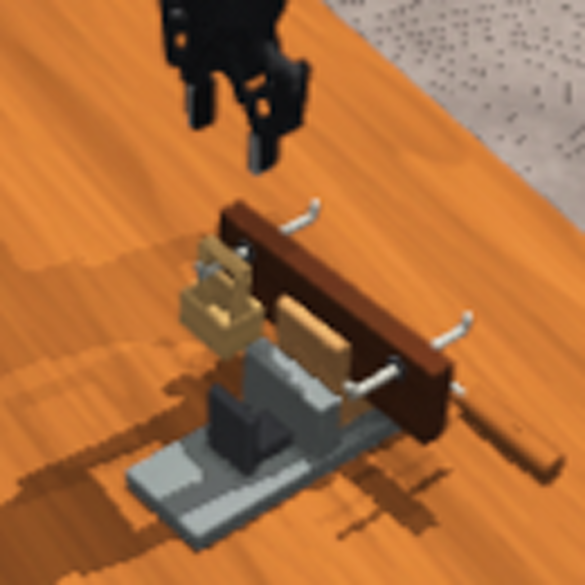

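Trug0 hangs upright on hook1. Trug1 has been knocked, from about (333,273) to (344,282) in the side view, so I'm re-measuring it in both cameras.

Run:
```python
from plan import *
from fit import *
for n in('top','side'):
    c=cap(n);W=cloud(c)
    nr=lambda x,y:(lambda im,w:(np.hypot(w[...,0]-x,w[...,1]-y)<.05)&(w[...,2]<.1))
    if n=='top':
        sel=(W[...,2]>.05)&(W[...,2]<.1)&(W[...,0]>.44)&(W[...,0]<.6)&(W[...,1]>-.53)&(W[...,1]<-.36)
        Q=W[sel];r=rect(Q);print(r);g=(r[0][0]/1000,r[0][1]/1000)
        cv2.imwrite('pics/t19z.png',cv2.resize(c['color'][140:240,340:470],None,fx=5,fy=5,interpolation=2))
    for a in(-30,-10,10,30):
        print(n,fit(c,trug_parts(),(*g,np.radians(a)),mask=nr(*g)))
    print('mallet',rect(W[(W[...,2]>.14)&(W[...,2]<.2)&(np.hypot(W[...,0]-.39,W[...,1]+.46)<.1)]))
```

```text
(array([ 508.4, -450.4]), array([48. , 14.7]), 75.3)
top (array([  0.5089,  -0.451 , -14.8197]), np.float64(103.4), np.float32(281.0))
top (array([  0.509 ,  -0.4512, -14.9911]), np.float64(103.5), np.float32(281.0))
top (array([  0.5089,  -0.4511, -14.8096]), np.float64(103.3), np.float32(281.0))
top (array([  0.509 ,  -0.4511, -15.0019]), np.float64(103.2), np.float32(281.0))
mallet (array([ 391.2, -470.8]), array([31.4, 31.3]), 50.4)
side (array([  0.5099,  -0.4517, -15.8892]), np.float64(98.3), np.float32(343.0))
side (array([  0.5098,  -0.4515, -14.9579]), np.float64(98.9), np.float32(343.0))
side (array([  0.5099,  -0.4517, -15.8365]), np.float64(98.1), np.float32(343.0))
side (array([  0.5099,  -0.4517, -15.8406]), np.float64(98.1), np.float32(343.0))
mallet (array([ 391.7, -473.6]), array([29.4, 30.7]), 71.8)
```

View pics/t19z.png

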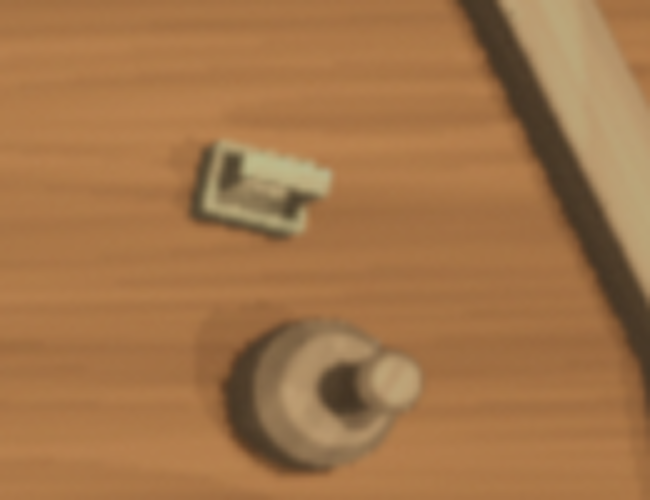

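Run:
```python
from plan import *
rows([(.5095,-.4514,.22,-105.3),(.5095,-.4514,.045,-105.3)])
```

```text
[np.float64(-13.48), np.float64(54.17), np.float64(0.9)] 0.416
[np.float64(-13.48), np.float64(54.17), np.float64(18.4)] 0.416
```

{"fn": "carry_out", "kwargs": {
  "moves": [
    [-0.5,[-1.5,4,0],0.03],
    [-0.5,[-3,9,0],0.07],
    [-0.5,[-4,13.5,0],0.1],
    [-0.5,[-5.5,18,0],0.14],
    [-0.5,[-6.5,22.5,0],0.17],
    [-0.5,[-7.5,27,0],0.21],
    [-0.5,[-8.5,31.5,0],0.24],
    [-0.5,[-9.5,36,0],0.28],
    [-0.5,[-10.5,40.5,0],0.32],
    [-0.5,[-11.5,45,0.3],0.36],
    [-0.5,[-12.5,49.5,0.6],0.4],
    [-0.5,[-13.5,54.2,0.9],0.416],
    [-0.5,[-13.5,54.2,0.9],0.416],
    [-0.5,[-13.5,54.2,0.9],0.416],
    [-0.5,[-13.5,54.2,0.9],0.416],
    [-0.5,[-13.5,54.2,0.9],0.416]
  ]
}}

```text
clock: 36.8
position: [0.5081, -0.4503, 0.2199]
orientation: [-3.112, 0.417, 0.002]
wrist_force: [0.1, -1.0, -0.1]
opening: 0.0639
```

Run:
```python
from plan import *
did([-13.5,54.2,.9],.416)
from fit import *
c=cap('side')
nr=lambda x,y:(lambda im,w:(np.hypot(w[...,0]-x,w[...,1]-y)<.05)&(w[...,2]<.1))
print('t1',fit(c,trug_parts(),(.5095,-.4514,np.radians(-15)),mask=nr(.5095,-.4514)))
rows([(.5095,-.4514,.045,-105.3)])
```

```text
cmd [   0.5094   -0.4517    0.22   -105.313 ] meas [ 0.5081 -0.4503  0.2199] -105.27 F [ 0.1 -1.  -0.1] op 0.0639 t 36.8
t1 (array([  0.5105,  -0.4511, -15.4175]), np.float64(100.1), np.float32(337.0))
[np.float64(0.0), np.float64(-0.03), np.float64(17.5)] -0.0
```

{"fn": "carry_out", "kwargs": {
  "moves": [
    [-0.5,[0,0,4],0],
    [-0.5,[0,0,8],0],
    [-0.5,[0,0,12],0],
    [-0.5,[0,0,15],0],
    [-0.5,[0,0,17.5],0],
    [-0.5,[0,0,17.5],0],
    [-0.5,[0,0,17.5],0],
    [-0.2,[0,0,17.5],0],
    [0,[0,0,17.5],0],
    [1,[0,0,17.5],0],
    [1,[0,0,17.5],0],
    [1,[0,0,17.5],0],
    [1,[0,0,17.5],0],
    [1,[0,0,17.5],0],
    [1,[0,0,17.5],0]
  ]
}}

```text
clock: 38.35
position: [0.5092, -0.4535, 0.0479]
orientation: [3.111, -0.42, 0.006]
wrist_force: [0.8, 0.2, 6.8]
opening: 0.0468
```

Run:
```python
from plan import *
did([0,0,17.5],0)
c=cap('side');cv2.imwrite('pics/s20z.png',cv2.resize(c['color'][200:340,280:420],None,fx=4.2,fy=4.2,interpolation=2))
B=np.array([.6105,.0252]);t=np.radians(8.5);ux=np.array([np.cos(t),np.sin(t)]);uy=np.array([-ux[1],ux[0]])
p=B-.036*ux-.085*uy; a=B-.095*ux-.085*uy; print(p,a)
rows([(*a,.23,-81.5),(*a,.128,-81.5)])
```

```text
cmd [ 5.09400e-01 -4.51700e-01  4.50000e-02 -1.05313e+02] meas [ 0.5092 -0.4535  0.0479] -105.37 F [0.8 0.2 6.8] op 0.0468 t 38.35
[ 0.58745923 -0.06418749] [ 0.52910729 -0.07290824]
[np.float64(-8.1), np.float64(-37.06), np.float64(-18.5)] -0.416
[np.float64(-8.1), np.float64(-37.06), np.float64(-8.3)] -0.416
```

View pics/s20z.png

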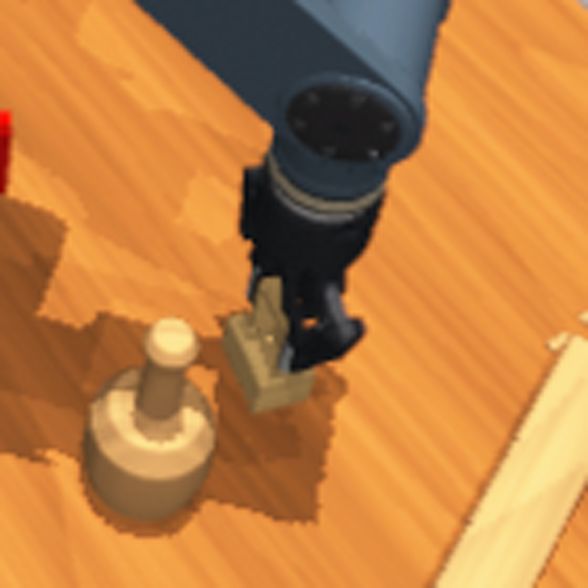

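{"fn": "carry_out", "kwargs": {
  "moves": [
    [1,[0,0,-2],0],
    [1,[0,0,-6],0],
    [1,[0,0,-10],0],
    [1,[0,0,-14],0],
    [1,[-0.5,-2,-17],0],
    [1,[-1.2,-6,-18.5],-0.05],
    [1,[-2.2,-10,-18.5],-0.1],
    [1,[-3.2,-14.5,-18.5],-0.15],
    [1,[-4.2,-19,-18.5],-0.2],
    [1,[-5.2,-23.5,-18.5],-0.26],
    [1,[-6.2,-28,-18.5],-0.31],
    [1,[-7,-32,-18.5],-0.36],
    [1,[-7.6,-35,-18.5],-0.4],
    [1,[-8.1,-37,-18.5],-0.416],
    [1,[-8.1,-37.1,-18.5],-0.416],
    [1,[-8.1,-37.1,-15],-0.416],
    [1,[-8.1,-37.1,-11],-0.416],
    [1,[-8.1,-37.1,-8.3],-0.416],
    [1,[-8.1,-37.1,-8.3],-0.416],
    [1,[-8.1,-37.1,-8.3],-0.416]
  ]
}}

```text
clock: 40.4
position: [0.5285, -0.074, 0.1286]
orientation: [3.133, 0.23, 0.0]
wrist_force: [0.1, -0.5, -0.5]
opening: 0.0472
```

{"fn": "carry_out", "kwargs": {
  "moves": [
    [1,[0,0,0],0],
    [1,[0,0,0],0]
  ]
}}

```text
clock: 40.6
position: [0.5295, -0.0738, 0.13]
orientation: [3.131, 0.231, 0.005]
wrist_force: [1.6, -0.3, -0.9]
opening: 0.0467
```

Run:
```python
from plan import *
did([-8.1,-37.1,-8.3],-.416)
c=cap('side');cv2.imwrite('pics/s21z.png',cv2.resize(c['color'][80:210,210:340],None,fx=4.5,fy=4.5,interpolation=2))
B=np.array([.6105,.0252]);t=np.radians(8.5);ux=np.array([np.cos(t),np.sin(t)]);uy=np.array([-ux[1],ux[0]])
p=B-.036*ux-.085*uy
rows([(*p,.128,-81.5)])
```

```text
cmd [ 5.2920e-01 -7.2500e-02  1.2800e-01 -8.1478e+01] meas [ 0.5295 -0.0738  0.13  ] -81.54 F [ 1.6 -0.3 -0.9] op 0.0467 t 40.6
[np.float64(5.88), np.float64(0.04), np.float64(0.0)] 0.0
```

View pics/s21z.png

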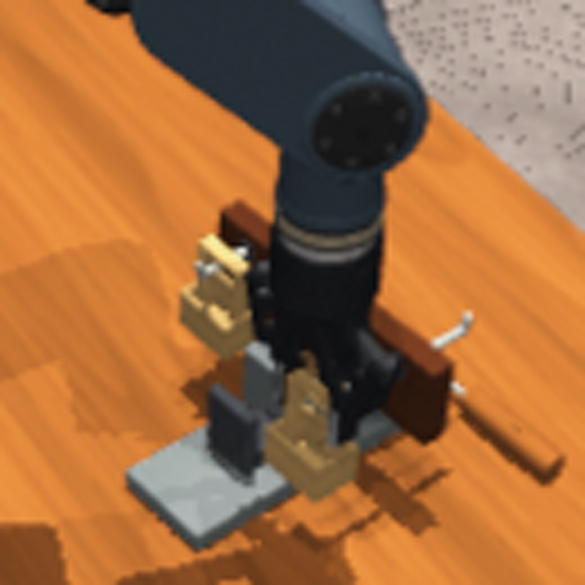

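{"fn": "carry_out", "kwargs": {
  "moves": [
    [1,[1,0,0],0],
    [1,[2,0,0],0],
    [1,[3,0,0],0],
    [1,[4,0,0],0],
    [1,[5,0,0],0],
    [1,[5.9,0,0],0],
    [1,[5.9,0,0],0],
    [1,[5.9,0,0],0]
  ]
}}

```text
clock: 41.45
position: [0.5864, -0.0642, 0.128]
orientation: [-3.133, -0.232, 0.001]
wrist_force: [-0.6, 0.6, -1.2]
opening: 0.0469
```

Run:
```python
from plan import *
did([5.9,0,0],0)
c=cap('side');cv2.imwrite('pics/s22z.png',cv2.resize(c['color'][80:210,210:340],None,fx=4.5,fy=4.5,interpolation=2))
```

```text
cmd [ 5.8760e-01 -6.3700e-02  1.2800e-01 -8.1478e+01] meas [ 0.5864 -0.0642  0.128 ] -81.51 F [-0.6  0.6 -1.2] op 0.0469 t 41.45
```

View pics/s22z.png

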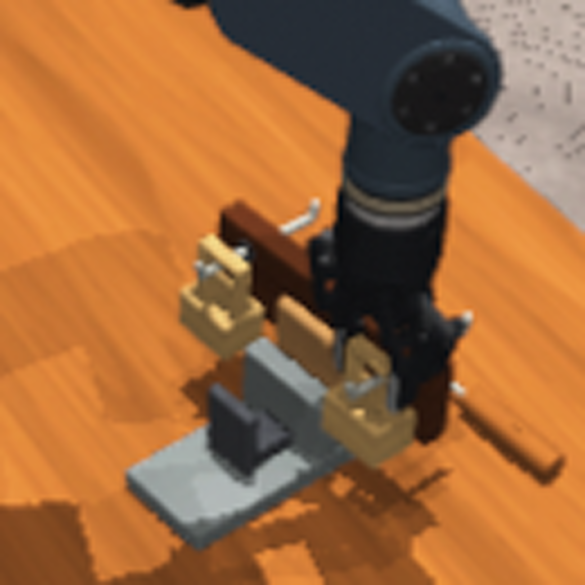

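Hook0's rod is inside the hoop, and the force shows no contact. Lowering.

{"fn": "carry_out", "kwargs": {
  "moves": [
    [1,[0,0,0.5],0],
    [1,[0,0,1],0],
    [1,[0,0,1.3],0],
    [1,[0,0,1.6],0],
    [1,[0,0,1.7],0],
    [1,[0,0,1.7],0]
  ]
}}

```text
clock: 42.1
position: [0.5864, -0.0643, 0.1111]
orientation: [-3.133, -0.232, 0.001]
wrist_force: [0.6, 0.1, -0.9]
opening: 0.0469
```

{"fn": "carry_out", "kwargs": {
  "moves": [
    [1,[0,0,0.1],0],
    [1,[0,0,0.1],0]
  ]
}}

```text
clock: 42.3
position: [0.5867, -0.0645, 0.1106]
orientation: [3.133, 0.232, 0.001]
wrist_force: [0.2, 0.6, 1.1]
opening: 0.047
```

{"fn": "carry_out", "kwargs": {
  "moves": [
    [1,[0,0,0.1],0],
    [1,[0,0,0.1],0]
  ]
}}

```text
clock: 42.5
position: [0.5865, -0.0648, 0.1098]
orientation: [3.132, 0.232, 0.0]
wrist_force: [-1.5, -1.9, 4.1]
opening: 0.0471
```

{"fn": "carry_out", "kwargs": {
  "moves": [
    [-0.2,[0,0,0],0],
    [-0.35,[0,0,0],0],
    [-0.45,[0,0,0],0],
    [-0.45,[0,0,0],0],
    [-0.45,[0,0,0],0],
    [-0.45,[0,0,0],0],
    [-0.45,[0,0,-0.5],0],
    [-0.45,[0,0,-1.5],0],
    [-0.45,[0,0,-3],0],
    [-0.45,[0,0,-5],0],
    [-0.45,[0,0,-8],0],
    [-0.45,[0,0,-12],0],
    [-0.45,[0,0,-13],0],
    [-0.45,[-4,0,-13],0],
    [-0.45,[-8,2,-13],0],
    [-0.45,[-11,5,-13],0],
    [-0.45,[-13,9,-13],0],
    [-0.45,[-14,13,-13],0],
    [-0.45,[-14,13,-13],0],
    [-0.45,[-14,13,-13],0]
  ]
}}

```text
clock: 44.5
position: [0.4668, -0.2142, 0.2393]
orientation: [-3.133, -0.228, 0.0]
wrist_force: [-0.5, 0.4, 0.4]
opening: 0.0618
```

Run:
```python
from plan import *
did([0,0,1.9],0);did([-14,13,-13],0)
for n in('side','top'):
    c=cap(n,n+'23');np.savez(f'/tmp/{n}23.npz',**c)
    s=np.s_[80:210,210:340] if n=='side' else np.s_[90:215,160:290]
    cv2.imwrite(f'pics/{n}23z.png',cv2.resize(c['color'][s],None,fx=4.5,fy=4.5,interpolation=2))
```

```text
cmd [ 5.8760e-01 -6.3700e-02  1.0900e-01 -8.1478e+01] meas [ 0.4668 -0.2142  0.2393] -81.67 F [-0.5  0.4  0.4] op 0.0618 t 44.5
cmd [  0.4684  -0.2131   0.239  -81.478 ] meas [ 0.4668 -0.2142  0.2393] -81.67 F [-0.5  0.4  0.4] op 0.0618 t 44.5
```

View pics/side23z.png

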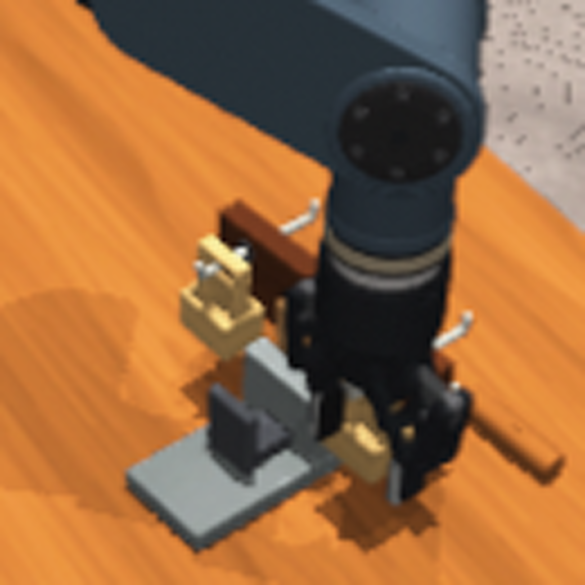

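View pics/top23.png

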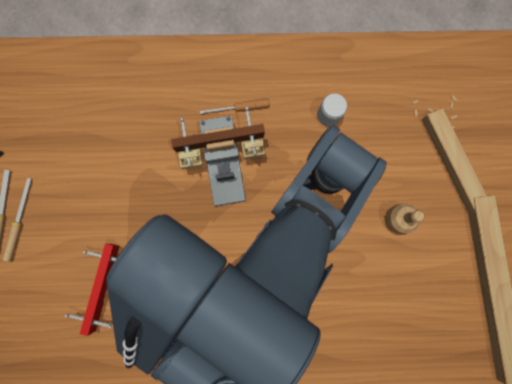

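View pics/side23.png

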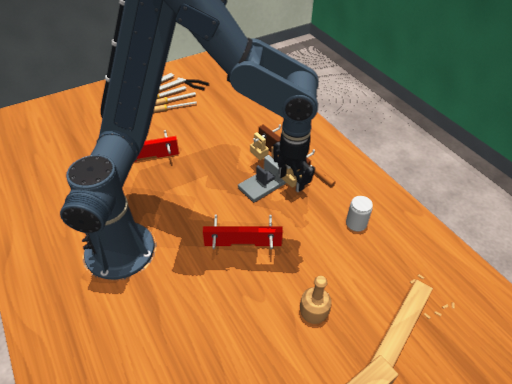

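Both trugs appear hung. Moving the gripper out of the side view for a final check.

{"fn": "carry_out", "kwargs": {
  "moves": [
    [-0.45,[-2,4,0],0],
    [-0.45,[-4,8,0],0],
    [-0.45,[-6,12,0],0],
    [-0.45,[-8,15,0],0],
    [-0.45,[-8,15,0],0],
    [-0.45,[-8,15,0],0],
    [-0.45,[-8,15,0],0]
  ]
}}

```text
clock: 45.3
position: [0.4107, -0.3716, 0.2391]
orientation: [-3.131, -0.235, 0.001]
wrist_force: [-0.1, -0.5, -1.4]
opening: 0.0622
```

Run:
```python
from plan import *
from fit import *
did([-8,15,0],0)
for n in('side','top'):
    c=cap(n,n+'24')
    s=np.s_[80:210,210:340] if n=='side' else np.s_[90:215,160:290]
    cv2.imwrite(f'pics/{n}24z.png',cv2.resize(c['color'][s],None,fx=4.5,fy=4.5,interpolation=2))
    W=cloud(c)
    for nm,p in(('t0',(.5623,.1040)),('t1',(.5875,-.0642))):
        nr=lambda im,w:((w[...,0]-p[0])*.989+(w[...,1]-p[1])*.148<.022)&(np.hypot(w[...,0]-p[0],w[...,1]-p[1])<.05)&(w[...,2]<.17)
        print(n,nm,fit(c,trug_parts(),(*p,np.radians(8.5)),zb=.063,zcut=.09,mask=nr))
        q=W[(np.hypot(W[...,0]-p[0],W[...,1]-p[1])<.02)&(W[...,2]<.18)&(W[...,2]>.135)][:,2];print('  top z',np.median(q).round(4))
    print(n,'bar',fit(c,bar_parts()[:1],(.611,.0255,np.radians(8.2)),zb=.079,zcut=.10,mask=lambda im,w:((im.astype(int)[...,2]-im.astype(int)[...,0])>15)&(im.max(-1)<120)))
    print('oil',rect(W[(W[...,2]>.09)&(W[...,2]<.12)&(np.hypot(W[...,0]-.695,W[...,1]+.286)<.07)]),'mallet',rect(W[(W[...,2]>.14)&(W[...,2]<.2)&(np.hypot(W[...,0]-.39,W[...,1]+.46)<.05)]))
```

```text
cmd [  0.4115  -0.3733   0.239  -81.478 ] meas [ 0.4107 -0.3716  0.2391] -81.42 F [-0.1 -0.5 -1.4] op 0.0622 t 45.3
side t0 (array([0.5615, 0.1012, 4.9901]), np.float64(100.2), np.float32(161.0))
  top z 0.1393
side t1 (array([ 0.5859, -0.0666,  3.9278]), np.float64(95.3), np.float32(201.0))
  top z 0.1436
side bar (array([  0.6266,   0.0473, -36.7063]), np.float64(507.2), np.float32(174.0))
oil (array([ 696.9, -289.4]), array([66.4, 64.8]), 86.2) mallet (array([ 390.8, -474. ]), array([26.8, 31.9]), 32.9)
top t0 (array([0.562 , 0.1028, 8.6606]), np.float64(119.6), np.float32(268.0))
  top z 0.1438
top t1 (array([ 0.5863, -0.0653,  9.3777]), np.float64(108.3), np.float32(267.0))
  top z 0.1442
top bar (array([0.6091, 0.0247, 8.517 ]), np.float64(285.1), np.float32(1058.0))
oil (array([ 696.4, -286.6]), array([64. , 64.5]), 8.7) mallet (array([ 381.4, -472.9]), array([11.6, 30.2]), 12.8)
```

View pics/side24z.png

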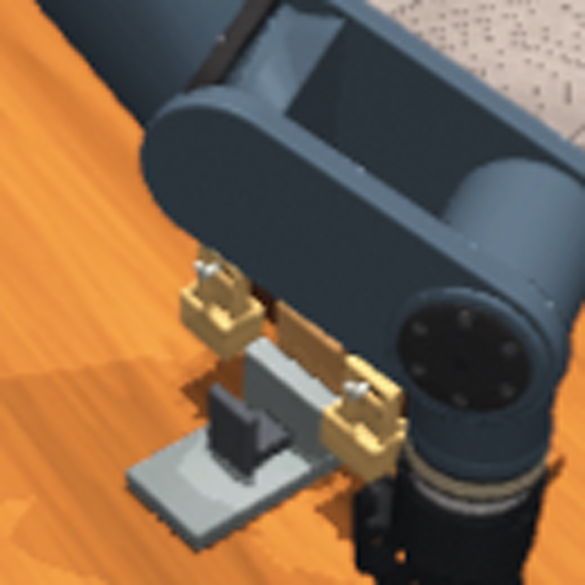

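View pics/top24z.png

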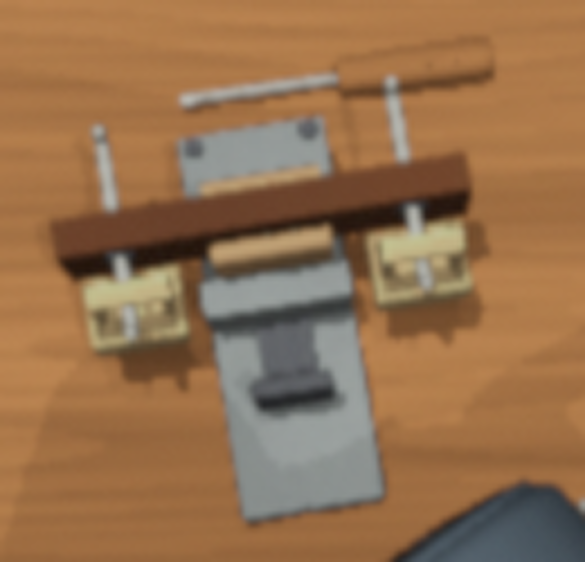

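Both trugs hang upright with a rod through each hoop, the block is clamped between the jaws, and the other items are where they were. Handing in.

```bash
python3 -c "
from rig import arm
print(arm.close_job())"
```

```text
the job is handed in; nothing more can be done
None
```

The drying stand is made up and handed in at about 45 s of the 210 s allowed.

- **Bar into block:** I fitted the hook bar into the slot while the block was still on the bench. It came home with a firm stop at the expected height.
- **Into the vise:** I carried the two as one unit onto the seating strips and pushed the sliding jaw until it stopped at about 14 N. A camera fit right after clamping put the bar within about 1 mm of the clamped position.
- **Trugs:** Only two were there. trug0 hangs on the robot-side hook on the left and trug1 on the robot-side hook on the right. trug1 was knocked a few centimetres partway through, so I measured it again before gripping it.

**Last checks:** The final top picture shows the block clamped and both trugs level, each with its rod through the hoop. The oil tin measured the same as at the start, and the mallet and screwdriver looked undisturbed.

**Checks that disagreed:**
- The final side-camera fit of the bar was useless because the arm hid it. The top-camera fit put the bar about 1.4 mm from where it was after clamping, close to the camera's accuracy.
- The final top-camera mallet reading was also partly hidden by the arm. The side camera put the mallet within about 1 mm of its earlier position.
- The side-camera trug fits gave turns about 4–5° different from the top camera. I put this down to the arm and bar hiding parts of the trugs.

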